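Set the column of an inspection stand in its foot and clamp it

ROBOT

A 6-joint arm with a two-finger parallel gripper is mounted at the origin on the work surface. World frame = base frame: x ahead of the robot, y to its left, z up, the work surface at z = 0. Lengths are in m, angles in degrees, forces in N, time in s.
With the tool pointing down it reaches from about 0.25 to 0.85 m from the base axis. Payload 12.5 kg.
Tool frame: the origin (TCP) lies between the finger pads; the fingertips stand 14 mm ahead of it and the grasp point (between the pads) lies 5 mm behind it; z points along the fingers, x is the direction in which the jaws open and shut, and the axes are right-handed (so a half turn about z gives the same grasp; the last joint's range is limited). The gripper opens to 93 mm and grips with 3 to 60 N. Pads are 15 mm wide; open, the fingers measure 128 mm over their backs; the gripper's body (75 mm by 188 mm) begins 65 mm behind the grasp point.
Start: joints at [59.324, 20.094, 94.641, -0, 65.266, -4.847], TCP at [0.24, 0.495, 0.233] pointing down, gripper open.
Joint ranges: [-157.81, 157.81], [-45, 120.19], [0.68, 151.7], [-89.99, 269.99], [4.06, 180], [-164.3, 164.3]. Speed limits (degrees/s): [127.2, 127.2, 159.86, 180, 180, 180].

INTERFACE

Orientations are given as [roll, pitch, yaw] about the fixed x, y, z axes, in that order (R = Rz(yaw) Ry(pitch) Rx(roll)).
In Python, from plant import bot gives the robot as it stands.
- The arm moves only by the shell command python3 -m creep 'ROWS' [FORCE]. ROWS is JSON, a list of rows, each a list of 5 numbers: the gripper's target within -1 to 1 (fully open at 1, half-way at 0, shut at -1), then the shift along the tool's x, y, z in units of 60 mm (1.0 is 60 mm), then the turn about the tool's z in units of 10 degrees (1.0 is 10 degrees). A call has 1 to 10 rows; each row is the pose to reach, as a shift and turn from the pose measured when the call began, along the tool's axes at that moment; what a row does not reach only later rows make up. A row lasts 1/8 s, in which the tool goes at most 62.5 mm and 10.7 degrees, less where a joint would pass 70% of its speed; a pose out of reach is approached as far as the arm can. A call with a gripper value outside its range is refused whole. The fingers move at their own pace and stop on an object; FORCE is the grip in N (left out, the last holds). Time passes only in rows, so rows that repeat a pose let the fingers close. It gives the time, the measured TCP pose, the force and the opening at its end, in the units of the state.
- bot.get_state(): the state, without advancing time (a new reading comes with each control period).
- bot.read_camera(name): name is "scene" or "side" or "wrist"; returns the picture (384x512x3 uint8, blue, green, red); there is no depth.
- bot.camera_params(name): a dict with "K" (3x3 intrinsics, pixels), "rvec" (rotation vector, rad) and "tvec" (3), from world to camera coordinates, as OpenCV has them. Camera axes: x right, y down, z forward; pixel columns grow to the right and rows downward; lengths in m; the calibration is good to about 2 mm. A picture is of the moment at which its call begins: read the wrist's pose just before it. camera_params takes no time and is no camera call; for the wrist camera it gives the pose at the moment of the call.
- bot.finish_job(): hands the job in, once; it reports no verdict.
The state is a dict: "time_s": time; "joints": joint angles; "joint_velocities": joint speeds; "joint_torque": joint torques, N m; "tool_pos": TCP position; "tool_rot": TCP orientation; "force": force on the tool from outside, world axes, zero at the start; "wrist_torque": the same for the moment, N m; "grip_width": finger opening in m.
Only numpy, scipy, OpenCV 4.12 (cv2) and the standard library are available. Lean on these libraries where they do the work, as an engineer would, in place of code of your own. Each camera call takes 0.05 s, during which the arm holds its last target.

TASK

Take the long plain column out of the sloping rack and set it in the bored block of the camera stand's foot; it is a close fit, so start it in the bore edge-first, leaning by about 20 degrees, then straighten it up and slide it fully home. Let go of it, then turn the T-handle clockwise until it resists firmly, so that the column is clamped, but do not force it. Leave everything else on the bench where it is.

Things in the scene. Friction and masses are not known exactly. Their poses are not given: they have to be found in the camera images.
- column: The long plain column: bright steel rod, 22 mm in diameter, 180 mm long, about 0.53 kg, lower rim chamfered 2 mm. Origin at the centre of its lower end, z along the rod to its upper end. It starts in any of the rack's three sockets, 38 mm deep, leaning 30 to 35 degrees from vertical, upper end over the rack's low front. Its neighbours stand 62 mm beside it; it is the longest.
- column_foot (a point): Centre of the column's lower end face.
- rack: Grey plastic wedge fixed to the bench, 82 mm deep, 200 mm wide; its sloping top (front edge 45 mm, rear edge 75 mm above the bench) has a row of three blind round sockets, 24 mm wide and 38 mm deep, at y = -62, 0, +62 mm. Origin at the centre of its underside. The sockets lean 30 degrees from vertical towards its low front, its -x side; a rod comes out along its own axis.
- short_column: Bystander in the rack: a like plain steel rod, 22 mm in diameter but only 110 mm long. Origin at its lower end, z along the rod.
- ball_post: Bystander in the rack: a post whose lower 70 mm is 22 mm in diameter, then a 12 mm neck and a ball of 26 mm at the top, 163 mm long in all. Origin at its lower end, z along the post.
- foot: Foot of the camera stand, fixed: grey plate 150 x 125 x 16 mm (x from -63 to +87 mm), on it an aluminium block 56 x 56 mm, flat top 80 mm above the bench, with an upright blind bore 23.5 mm wide, floor 20 mm above the bench (60 mm deep), sharp mouth. Origin on the bore's axis at bench level, z up; the T-screw is on its front, the -x side. Home, the column's upper end is 200 mm above the bench.
- bore_mouth (a point): Centre of the bore's mouth, in the top face of the foot's block, 80 mm above the bench.
- t_handle (a point): Middle of the foot's T-handle: a round black bar 14 mm thick, 80 mm long, on a 9 mm steel screw that slopes up and out of the block's front, 42 degrees from vertical. About 107 mm above the bench, 70 mm in front of the bore's axis. Its z runs out along the screw, its x along the bar. Below the bar a 14 mm hub reaches 22 mm down; the fixed collar round the screw (24 mm) ends 48 mm down.
- clamp (a joint): Angle of the T-screw, rad; grows clockwise seen from the handle, driving the screw in 3.3 mm a radian. It starts backed off at 0 to 0.3 and turns with an even drag of 0.1 N m until the tip bites on the seated column at 1.0 to 1.15; then resistance climbs steadily. Near 1.5 it has more than doubled (0.25 N m, some 30 N on the column): firm. Beyond 2.1 (0.4 N m, 75 N) it is forced. It stays as left.
- solder_reel: Bystander: reel of solder standing on its flange, 56 mm in diameter and 48 mm high, on the open bench between foot and rack. Origin at its underside.
- solder_reel_2: Bystander: a like reel, farther back. Origin at its underside.
- circuit_board: Bystander: green circuit board 70 x 100 mm on standoffs, 20 mm high, in front. Origin under its centre.
- multimeter: Bystander: handheld meter lying on its back, 160 x 80 x 40 mm, front right. Origin under its centre.
- screwdriver: Bystander: screwdriver lying on the bench, 200 mm long and 26 mm thick, front left. Origin under its centre.
- flux_bottle: Bystander: white bottle 44 mm in diameter and 100 mm high, at the back. Origin at its underside.
- camera_head: Bystander: camera with its lens and bracket lying at the back, about 145 x 60 x 50 mm. Origin under its centre.
There are look-alikes about, which are no part of the job. Leave any orange look-alike of the column alone. Leave any blue look-alike of the foot alone.

How it is judged (in metres and radians):
On the way, in this order (a step that is already met when the one before it is completed fails the run):
1. the leaning column's lower edge is in the mouth of the bore (angle between column's own z axis and vertical above 0.2 rad and z of column_foot in the frame of bore_mouth between -0.02 and 0.003 m and horizontal distance between column_foot and bore_mouth below 0.01 m).
2. the column stands upright, fully home in the bore, let go and not yet clamped (z of column_foot in the frame of foot between 0.017 and 0.0225 m and horizontal distance between column_foot and foot below 0.004 m and angle between the z axis of column and the z axis of foot, either way round below 0.04 rad and contact force between the fingers and column below 0.1 N and contact force between clamp and column below 8 N), for 0.1 s.
3. the T-screw is tight on the column (z of column_foot in the frame of foot between 0.017 and 0.0225 m and horizontal distance between column_foot and foot below 0.004 m and angle between the z axis of column and the z axis of foot, either way round below 0.04 rad and contact force between clamp and column above 20 N), for 0.2 s.
At the end, for the whole second after the job is handed in: The column stands in the foot's bore on its floor (lower end within 2.5 mm of the floor, within 4 mm of the axis, upright within 0.04 rad), at rest, and the T-screw's tip presses on it with more than 12 N; the robot has let go (z of column_foot in the frame of foot between 0.017 and 0.0225 m and horizontal distance between column_foot and foot below 0.004 m and angle between the z axis of column and the z axis of foot, either way round below 0.04 rad and contact force between clamp and column above 12 N and linear speed of column below 0.02 m/s); the robot touches nothing.
It fails at once if the T-screw is forced (over 75 N on the column) (contact force between clamp and column above 75 N).
It fails at once if another thing on the bench or in the rack is moved by more than 30 mm (distance of any of solder_reel, solder_reel_2, circuit_board, multimeter, screwdriver, flux_bottle, camera_head, short_column, ball_post from where it was at the start of the episode above 0.03 m).
It also fails if it takes over 72 s, if anything falls off the work surface, if the arm or the gripper's body presses on something with over 40 N, if the wrist force passes 120 N, or if a joint passes its speed limit or range.

## Working session

There is one attempt and no reset: what is moved stays moved. The work goes in short steps, Python scripts to look and compute and a shell command to move; the robot and the scene stay as the last step left them, time stands still between calls to the robot, and variables do not carry over. Pictures are saved under pics/ and viewed, and the job is handed in when it is done.

```bash
ls -la; mkdir -p pics
python3 - <<'E'
from plant import bot
import cv2
s=bot.get_state(); print(s)
for n in ("scene","side","wrist"):
    p=bot.camera_params(n); print(n,p)
    cv2.imwrite(f"pics/{n}0.png",bot.read_camera(n))
E
```

```text
total 12
drwxr-xr-x  3 agent agent 4096 Dec  7 02:25 .
drwxr-xr-x 23 root  root  4096 Dec  7 02:25 ..
drwxr-xr-x  2 agent agent 4096 Dec  7 02:25 pics
{'time_s': 0.0, 'joints': array([ 5.93238169e+01,  2.01264893e+01,  9.46777826e+01, -3.56560573e-04,
        6.52659970e+01, -4.84763862e+00]), 'joint_velocities': array([-0.15039025, -0.05686147, -0.00643404, -0.10782326,  0.03017505,
       -0.02269176]), 'joint_torque': array([ 1.49715655e-03, -4.97315168e+01, -2.85256898e+01,  6.99333125e-02,
        2.56949110e-02, -8.87374790e-05]), 'tool_pos': array([0.23943202, 0.49477199, 0.23207533]), 'tool_rot': array([-1.79994384e+02,  7.00449184e-02,  6.41716083e+01]), 'force': array([ 0.54379433, -0.077828  ,  0.09255708]), 'wrist_torque': array([ 0.02303997, -0.00992104, -0.00831604]), 'grip_width': 0.09299853826751699}
scene {'K': array([[475.64789722,   0.        , 255.37937645],
       [  0.        , 475.64789722, 189.66973597],
       [  0.        ,   0.        ,   1.        ]]), 'rvec': array([ 2.19061156,  1.12470215, -0.44058277]), 'tvec': array([-0.38973398, -0.24106949,  1.687264  ])}
side {'K': array([[417.66470923,   0.        , 254.11020548],
       [  0.        , 417.66470923, 191.84761161],
       [  0.        ,   0.        ,   1.        ]]), 'rvec': array([ 0.20677937, -2.84001633,  1.17598917]), 'tvec': array([0.5729478 , 0.06686216, 1.48074548])}
wrist {'K': array([[329.58768534,   0.        , 254.5795078 ],
       [  0.        , 329.58768534, 193.72596313],
       [  0.        ,   0.        ,   1.        ]]), 'rvec': array([-2.4418274 , -1.53150323, -0.22635424]), 'tvec': array([-0.55021656, -0.03288922,  0.39213645])}
```

View pics/scene0.png

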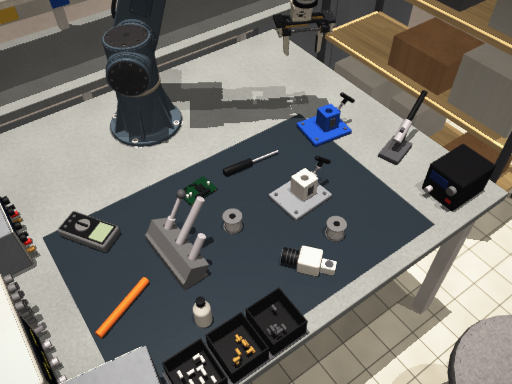

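View pics/side0.png

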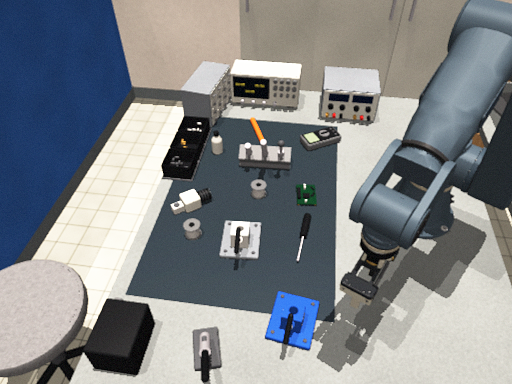

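View pics/wrist0.png

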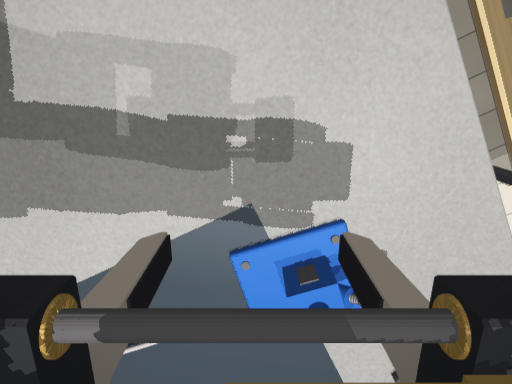

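Candidates: the rack rods in the scene view are at about (176,205), (190,222) and (198,247), and an orange bar lies at (123,307). The foot candidates are white at (300,190) and blue at (325,122). I'll enlarge these to confirm.

```bash
cat > h.py <<'E'
import cv2,numpy as np
from plant import bot
def load(n):
    return cv2.imread(f"pics/{n}.png")
def cam(n):
    p=bot.camera_params(n);R=cv2.Rodrigues(p['rvec'])[0];return p['K'],R,np.array(p['tvec'])
def ray(n,uv,c=None):
    K,R,t=c or cam(n);d=R.T@np.linalg.inv(K)@np.array([uv[0],uv[1],1.]);o=-R.T@t;return o,d/np.linalg.norm(d)
def plane(n,uv,z,c=None):
    o,d=ray(n,uv,c);return o+d*(z-o[2])/d[2]
def tri(rays):
    A=np.zeros((3,3));b=np.zeros(3)
    for o,d in rays:
        P=np.eye(3)-np.outer(d,d);A+=P;b+=P@o
    x=np.linalg.solve(A,b);return x,[np.linalg.norm((np.eye(3)-np.outer(d,d))@(x-o)) for o,d in rays]
def proj(n,X,c=None):
    K,R,t=c or cam(n);q=K@(R@np.array(X)+t);return q[:2]/q[2]
def crop(n,x,y,w,h,s,out):
    cv2.imwrite(f"pics/{out}.png",cv2.resize(load(n)[y:y+h,x:x+w],None,fx=s,fy=s,interpolation=cv2.INTER_CUBIC))
E
python3 - <<'E'
from h import *
a=load("scene0");b=load("side0")
f=lambda im,x,y,w,h,s:cv2.resize(im[y:y+h,x:x+w],None,fx=s,fy=s,interpolation=cv2.INTER_CUBIC)
cv2.imwrite("pics/z1.png",f(a,140,180,90,110,5.4))
cv2.imwrite("pics/z2.png",f(a,260,145,90,80,7))
cv2.imwrite("pics/z3.png",f(b,230,130,70,50,10))
cv2.imwrite("pics/z4.png",f(b,210,210,60,60,9))
E
```

```text
(no output)
```

View pics/z1.png

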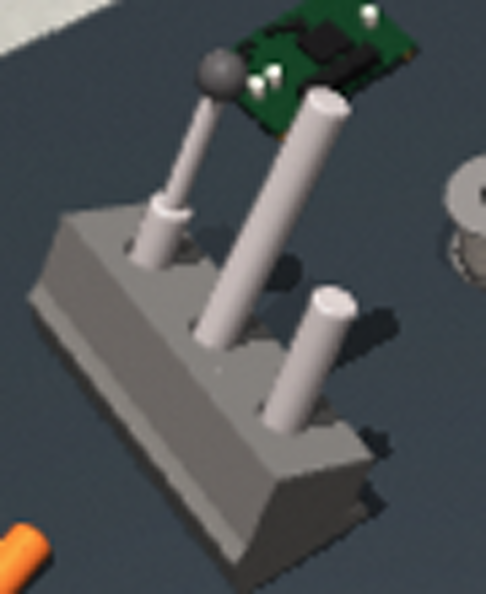

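View pics/z2.png

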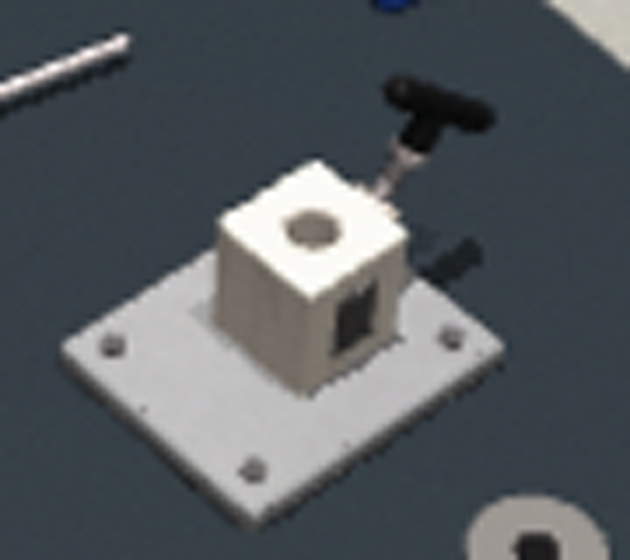

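View pics/z3.png

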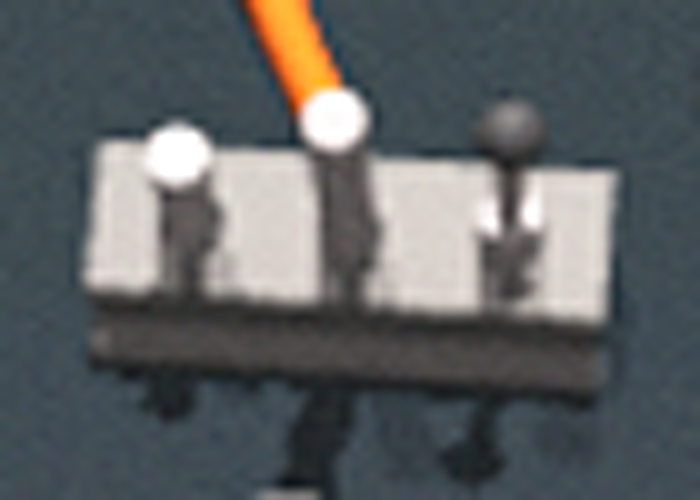

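View pics/z4.png

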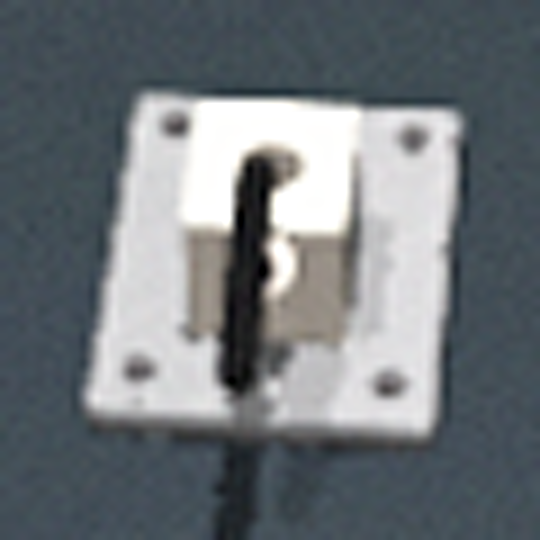

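```bash
cat > m1.py <<'E'
from h import *
np.set_printoptions(precision=4,suppress=True)
z1=lambda x,y:((x+.5)/5.4-.5+140,(y+.5)/5.4-.5+180)
z2=lambda x,y:((x+.5)/7-.5+260,(y+.5)/7-.5+145)
z3=lambda x,y:((x+.5)/10-.5+230,(y+.5)/10-.5+130)
z4=lambda x,y:((x+.5)/9-.5+210,(y+.5)/9-.5+210)
T,e=tri([ray("scene",z1(326,104)),ray("side",z3(335,119))]);print("col top",T,e)
S,e=tri([ray("scene",z1(335,303)),ray("side",z3(178,154))]);print("short top",S,e)
B,e=tri([ray("scene",z1(222,73)),ray("side",z3(512,128))]);print("ball",B,e)
print("block top scene",[plane("scene",z2(*p),.08) for p in [(317,160),(408,235),(310,298),(218,222)]])
print("bore scene",plane("scene",z2(313,229),.08))
print("block top side",[plane("side",z4(*p),.08) for p in [(197,100),(362,105),(352,236),(184,232)]])
print("plate scene",[plane("scene",z2(*p),.016) for p in [(62,348),(253,517),(504,346)]])
print("plate side",[plane("side",z4(*p),.016) for p in [(137,92),(462,108),(436,432),(88,408)]])
t1=[ray("scene",z2(*p)) for p in [(398,88),(486,117)]]
t2=[ray("side",z4(*p)) for p in [(258,162),(235,385)]]
for a,b in((0,0),(1,1),(0,1),(1,0)): print("handle",a,b,tri([t1[a],t2[b]]))
print("rack front-bottom? scene",[ (p,plane("scene",z1(*p),z)) for p,z in [((62,214),.075),((280,474),.075),((375,458),.045),((28,298),0),((240,592),0)]])
print("rack side",[ (p,plane("side",z3(*p),z)) for p,z in [((97,142),.075),((617,172),.075),((606,325),.045),((88,295),.045)]])
E
python3 m1.py
```

```text
col top [ 0.561  -0.0937  0.1744] [np.float64(0.0010050979340238137), np.float64(0.0010050979340240035)]
short top [ 0.6252 -0.1339  0.1194] [np.float64(0.001413730182795118), np.float64(0.0014137301827951965)]
ball [ 0.5001 -0.1184  0.1575] [np.float64(0.0014621485234642911), np.float64(0.0014621485234642497)]
block top scene [array([0.5646, 0.2584, 0.08  ]), array([0.6207, 0.2613, 0.08  ]), array([0.6242, 0.2058, 0.08  ]), array([0.5684, 0.2019, 0.08  ])]
bore scene [0.5948 0.2315 0.08  ]
block top side [array([0.6219, 0.2073, 0.08  ]), array([0.5631, 0.2012, 0.08  ]), array([0.5573, 0.2609, 0.08  ]), array([0.6152, 0.2675, 0.08  ])]
plate scene [array([0.5418, 0.1412, 0.016 ]), array([0.6622, 0.1499, 0.016 ]), array([0.6523, 0.2957, 0.016 ])]
plate side [array([0.6584, 0.1521, 0.016 ]), array([0.5346, 0.1424, 0.016 ]), array([0.5233, 0.2927, 0.016 ]), array([0.6465, 0.3   , 0.016 ])]
handle 0 0 (array([0.5874, 0.2764, 0.1316]), [np.float64(0.001640689771998864), np.float64(0.0016406897719984635)])
handle 1 1 (array([0.587 , 0.3318, 0.0819]), [np.float64(0.001553553875015945), np.float64(0.0015535538750162067)])
handle 0 1 (array([0.5713, 0.319 , 0.0825]), [np.float64(0.018121917858951703), np.float64(0.018121917858951838)])
handle 1 0 (array([0.6025, 0.2889, 0.1317]), [np.float64(0.020361603252140016), np.float64(0.020361603252140252)])
rack front-bottom? scene [((62, 214), array([ 0.4678, -0.2032,  0.075 ])), ((280, 474), array([ 0.6657, -0.1916,  0.075 ])), ((375, 458), array([ 0.6661, -0.1429,  0.045 ])), ((28, 298), array([ 0.4473, -0.2271,  0.    ])), ((240, 592), array([ 0.6659, -0.2235,  0.    ]))]
rack side [((97, 142), array([ 0.6663, -0.193 ,  0.075 ])), ((617, 172), array([ 0.4634, -0.2031,  0.075 ])), ((606, 325), array([ 0.4612, -0.1471,  0.045 ])), ((88, 295), array([ 0.6609, -0.1364,  0.045 ]))]
```

The scene crop shows three rods in the rack. The middle one is the longest plain bright rod, with its top at scene (200,199) and side (263,142). Its neighbours are the ball post and the short rod. The orange bar lying behind is the look-alike. The white/aluminium foot, with its bore at scene (304.7,177.7), is the right one, and the blue one is the decoy. Next I'll fit the rod's axis and work out the approach.

```bash
cat >> h.py <<'E'
def tool():
    from scipy.spatial.transform import Rotation as Ro
    s=bot.get_state();return s,np.array(s['tool_pos']),Ro.from_euler('xyz',s['tool_rot'],degrees=True).as_matrix()
def togo(pos,yaw=None):
    s,p,R=tool();d=R.T@(np.array(pos)-p)/.06
    t=0 if yaw is None else -(yaw-s['tool_rot'][2])/10
    print("shift",np.round(d,3),"turn",round(t,3),"at",np.round(p,4),np.round(s['tool_rot'],2),"F",np.round(s['force'],2),"w",round(s['grip_width'],4),"t",s['time_s'],"q6",round(s['joints'][5],1))
E
python3 - <<'E'
from h import *
np.set_printoptions(precision=4,suppress=True)
im=load("scene0");g=cv2.cvtColor(im,cv2.COLOR_BGR2HSV)
# rows across middle rod
L=[]
for y in range(200,242,4):
    row=im[y,160:215].mean(1)
    print(y,row.astype(int)) if y in(212,) else None
    m=np.where(row>130)[0]+160
    gx=200.4-(y-199.3)*(20/43.7)
    m=m[abs(m-gx)<7]; L.append((m.mean(),y,len(m)))
print(np.array(L))
c=cam("scene")
print("camera wrist origin rel tool", end=" ")
K,R,t=cam("wrist");s,p,Rt=tool();print(Rt.T@(-R.T@t-p), Rt.T@R.T)
E
```

```text
212 [ 63  63  62  63  63  62  61  63  63  63  65  98 181 172 144 103  66  63
  63  63  63  63  63  63  63  63  62  63  66  96 175 184 184 178 172 154
 135 105  83  62  63  63  64  63  63  64  63  63  63  63  64  63  62  62
  63]
[[200.  200.    9. ]
 [197.  204.    7. ]
 [195.  208.    7. ]
 [193.  212.    7. ]
 [191.  216.    7. ]
 [189.  220.    7. ]
 [187.  224.    7. ]
 [185.  228.    7. ]
 [182.5 232.    8. ]
 [180.5 236.    8. ]
 [179.  240.    7. ]]
camera wrist origin rel tool [ 0.0008 -0.0827 -0.152 ] [[ 1.      0.0002  0.0001]
 [-0.0002  0.9567  0.291 ]
 [ 0.     -0.291   0.9567]]
```

Run:
```python
from h import *
np.set_printoptions(precision=4,suppress=True)
y=np.array([204,208,212,216,220,224,228,232,236,240.]);x=np.array([197,195,193,191,189,187,185,182.5,180.5,179])
k=np.polyfit(y,x,1);print(k)
yaw=np.radians(3.1);r=np.array([-np.sin(yaw),np.cos(yaw),0]);n=np.array([np.cos(yaw),np.sin(yaw),0])
for T in (np.array([.561,-.0937,.1744]),np.array([.5615,-.0937,.178])):
  P=[]
  for yy in(204,240):
    o,d=ray("scene",(np.polyval(k,yy),yy));t=(n@(T-o))/(n@d);P.append(o+t*d)
  d=P[0]-P[1];d/=np.linalg.norm(d);print(P,d,np.degrees(np.arctan2(d@r,d[2])), T-.18*d)
```

```text
[ -0.5091 300.9182]
[array([ 0.5615, -0.1032,  0.1602]), array([ 0.5653, -0.1733,  0.064 ])] [-0.0319  0.5887  0.8077] 36.127129548141056 [ 0.5667 -0.1997  0.029 ]
[array([ 0.562 , -0.1035,  0.1609]), array([ 0.5658, -0.1735,  0.0648])] [-0.0319  0.5887  0.8077] 36.12712954814112 [ 0.5672 -0.1997  0.0326]
```

Run:
```python
from h import *
togo([.562,-.118,.27],3.1)
```

```text
shift [-6.852  9.289 -0.624] turn 6.107 at [0.2395 0.4948 0.2322] [-1.7999e+02  5.0000e-02  6.4170e+01] F [0.25 0.51 0.22] w 0.0929 t 0.15 q6 -4.8
```

```bash
python3 -m creep '[[0,-0.2,0.3,-0.2,0.2],[0,-0.7,1.0,-0.5,0.7],[0,-1.3,1.8,-0.6,1.3],[0,-2.0,2.7,-0.6,1.9],[0,-2.7,3.6,-0.6,2.5],[0,-3.3,4.5,-0.6,3.1],[0,-4.0,5.4,-0.6,3.7],[0,-4.7,6.3,-0.6,4.3],[0,-5.2,7.1,-0.6,4.8],[0,-5.5,7.5,-0.6,5.1]]' 60
python3 - <<'E'
from h import *
togo([.562,-.118,.27],3.1)
E
```

```text
time_s: 1.4
tool_pos: [0.5011, -0.0014, 0.2693]
tool_rot: [179.9, -0.0, 12.9]
force: [0.4, 0.6, -0.1]
grip_width: 0.0465
shift [ 0.557  2.12  -0.01 ] turn 0.978 at [ 0.5011 -0.0014  0.2693] [ 1.7994e+02 -1.0000e-02  1.2880e+01] F [ 0.35  0.57 -0.15] w 0.0465 t 1.4 q6 -18.3
```

```bash
python3 -m creep '[[0,0.15,0.5,0,0.3],[0,0.3,1.1,0,0.6],[0,0.45,1.7,0,0.85],[0,0.55,2.05,0,1.0],[0,0.56,2.12,0,1.0],[0,0.56,2.12,0,1.0]]'
python3 - <<'E'
from h import *
print(np.round(bot.get_state()['joints'],1))
togo([.562,-.118,.27],3.1)
cv2.imwrite("pics/w1.png",bot.read_camera("wrist"))
E
```

```text
time_s: 2.15
tool_pos: [0.5618, -0.1175, 0.2695]
tool_rot: [180.0, -0.0, 2.9]
force: [0.5, 0.1, -0.2]
grip_width: 0.0468
[-16.4  20.6  88.5  -0.   70.9 -19.3]
shift [ 0.003  0.009 -0.008] turn -0.019 at [ 0.5618 -0.1175  0.2695] [179.96  -0.     2.91] F [ 0.45  0.14 -0.18] w 0.0468 t 2.15 q6 -19.3
```

View pics/w1.png

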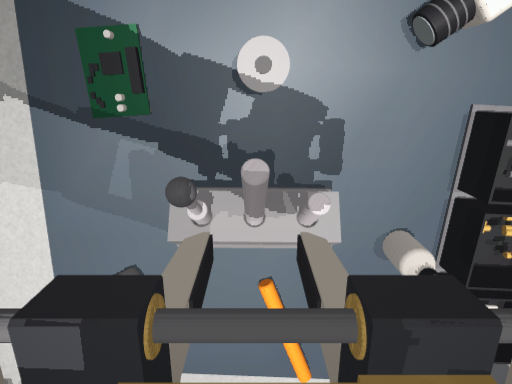

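Run:
```python
from h import *
np.set_printoptions(precision=4,suppress=True)
im=load("w1");cv2.imwrite("pics/w1z.png",cv2.resize(im[145:260,160:350],None,fx=4,fy=4,interpolation=cv2.INTER_CUBIC))
for z in(.170,.1744,.178): print(z,plane("wrist",(255.5,170),z))
T=np.array([.561,-.0937,.1744]);print(proj("wrist",T),proj("wrist",T-.18*np.array([-.031,.573,.819])),proj("wrist",T-.142*np.array([-.031,.573,.819])))
```

```text
0.17 [ 0.5604 -0.0918  0.17  ]
0.1744 [ 0.5603 -0.0908  0.1744]
0.178 [ 0.5603 -0.09    0.178 ]
[256.1926 173.6672] [255.7731 225.0092] [255.8309 217.9359]
```

View pics/w1z.png

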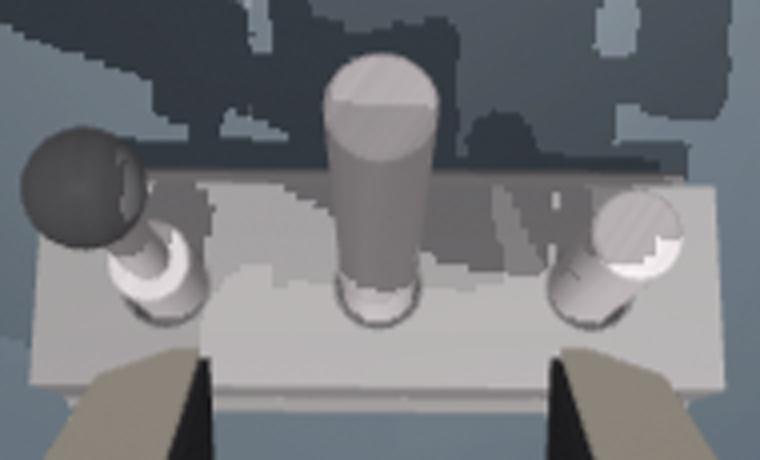

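The wrist view shows the rod top at (255.5,171.7) and the socket exit at (254,221), which agrees with the scene/side fix within 2 mm. I'll descend now.

```bash
python3 -m creep '[[0,0,0,0.4,0],[0,0,0,0.8,0],[0,0,0,1.3,0],[0,0,-0.01,1.7,0],[0,0,-0.01,2.0,0],[0,0,-0.01,2.2,0],[0,0,-0.01,2.24,0],[0,0,-0.01,2.24,0]]'
python3 - <<'E'
from h import *
togo([.5618,-.1166,.135],3.1)
cv2.imwrite("pics/w2.png",bot.read_camera("wrist"))
E
```

```text
time_s: 3.2
tool_pos: [0.5621, -0.1167, 0.1356]
tool_rot: [179.9, -0.1, 2.9]
force: [0.4, 0.9, -0.1]
grip_width: 0.0464
shift [-0.005 -0.002  0.011] turn -0.016 at [ 0.5621 -0.1167  0.1356] [ 1.7994e+02 -5.0000e-02  2.9400e+00] F [ 0.45  0.93 -0.06] w 0.0464 t 3.2 q6 -19.3
```

View pics/w2.png

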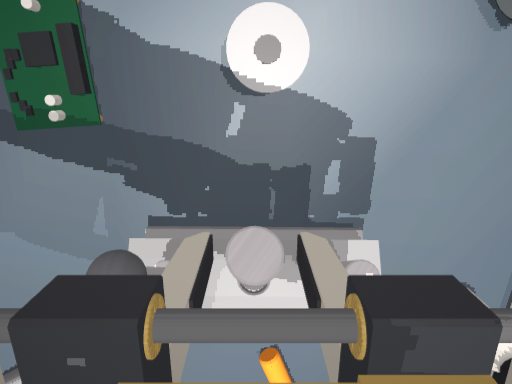

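The rod, with its top at (255,256), sits centred between the pads. I'll close on it.

```bash
python3 -m creep '[[-0.3,0,0,0,0],[-0.45,0,0,0,0],[-0.6,0,0,0,0],[-0.8,0,0,0,0],[-0.8,0,0,0,0]]' 60
```

```text
time_s: 3.88
tool_pos: [0.562, -0.1167, 0.1359]
tool_rot: [179.9, -0.0, 2.9]
force: [-2.3, -0.5, 3.5]
grip_width: 0.0219
```

```bash
python3 -m creep '[[-0.8,0,-0.05,-0.07,0],[-0.8,0,-0.11,-0.16,0],[-0.8,0,-0.17,-0.25,0],[-0.8,0,-0.23,-0.33,0]]'
python3 - <<'E'
from h import *
togo([.56,-.09,.175],3.1)
E
```

```text
time_s: 4.38
tool_pos: [0.5612, -0.1027, 0.1561]
tool_rot: [179.9, -0.0, 2.9]
force: [-0.8, -3.1, -5.1]
grip_width: 0.0216
shift [-0.009 -0.212 -0.316] turn -0.017 at [ 0.5612 -0.1027  0.1561] [ 1.7993e+02 -4.0000e-02  2.9300e+00] F [-0.84 -3.09 -5.08] w 0.0216 t 4.375 q6 -17.9
```

```bash
python3 -m creep '[[-0.8,0,-0.09,-0.13,0],[-0.8,0,-0.18,-0.26,0],[-0.8,0,-0.27,-0.39,0],[-0.8,0,-0.36,-0.52,0],[-0.8,0,-0.4,-0.8,0],[-0.8,0,-0.4,-1.2,0],[-0.8,0,-0.4,-1.5,0],[-0.8,0,-0.4,-1.7,0],[-0.8,0,-0.4,-1.75,0]]'
python3 - <<'E'
from h import *
togo([.56,-.09,.175],3.1)
for n in("scene","side","wrist"):cv2.imwrite(f"pics/{n}3.png",bot.read_camera(n))
im=load("scene3");c=load("side3")
cv2.imwrite("pics/c3.png",np.hstack([cv2.resize(im[130:290,110:260],None,fx=2.5,fy=2.5),cv2.resize(c[60:220,190:340],None,fx=2.5,fy=2.5)]))
E
```

```text
time_s: 5.5
tool_pos: [0.5601, -0.0786, 0.2619]
tool_rot: [179.9, -0.1, 2.9]
force: [0.1, -0.6, -5.7]
grip_width: 0.0218
shift [-0.013  0.187  1.449] turn -0.017 at [ 0.5601 -0.0786  0.2619] [ 1.7992e+02 -1.0000e-01  2.9300e+00] F [ 0.11 -0.61 -5.71] w 0.0218 t 5.5 q6 -15.6
```

View pics/c3.png

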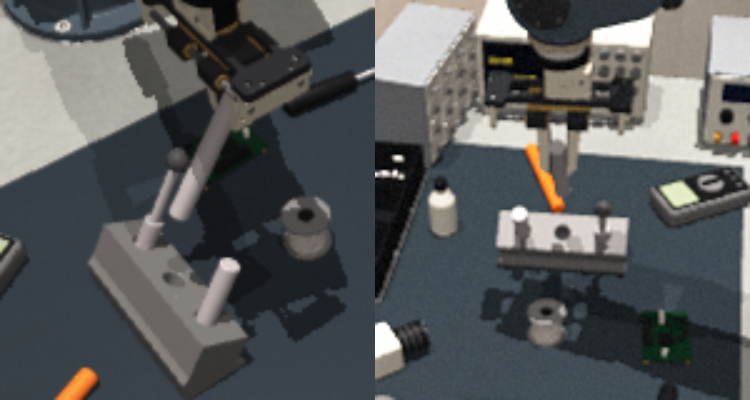

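View pics/wrist3.png

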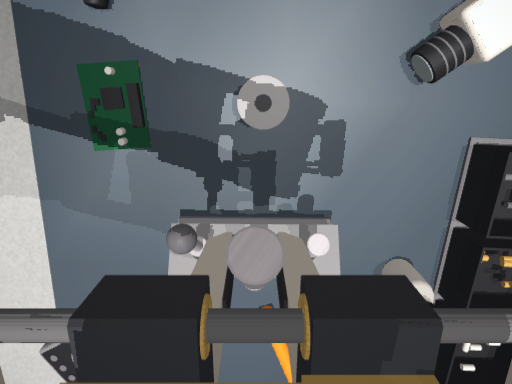

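The rod is out and the grip holds its lean: its top disc is still at wrist (255,255), as before. I'll carry it high to a viewpoint over the foot, turning so that it leans away from the handle.

Run:
```python
from h import *
togo([.632,.278,.32],138)
```

```text
shift [ 1.508 -5.872 -0.997] turn -13.507 at [ 0.5597 -0.0786  0.2605] [1.7995e+02 1.0000e-02 2.9300e+00] F [ 0.08  0.08 -4.83] w 0.0216 t 5.65 q6 -15.6
```

```bash
python3 -m creep '[[-0.8,0,-0.1,-0.3,-0.3],[-0.8,0.1,-0.4,-0.7,-1.0],[-0.8,0.2,-0.8,-0.95,-1.8],[-0.8,0.4,-1.3,-1.0,-2.6],[-0.8,0.5,-1.8,-1.0,-3.4],[-0.8,0.6,-2.3,-1.0,-4.2],[-0.8,0.7,-2.8,-1.0,-5.0],[-0.8,0.85,-3.3,-1.0,-5.8],[-0.8,0.95,-3.7,-1.0,-6.4],[-0.8,1.0,-3.9,-1.0,-6.7]]'
python3 - <<'E'
from h import *
togo([.632,.278,.32],138)
E
```

```text
time_s: 6.9
tool_pos: [0.6075, 0.1592, 0.3193]
tool_rot: [-179.9, 0.1, 70.1]
force: [-0.4, -0.9, -5.0]
grip_width: 0.0217
shift [ 2.    -0.29  -0.014] turn -6.791 at [0.6075 0.1592 0.3193] [-1.7994e+02  1.0000e-01  7.0090e+01] F [-0.4  -0.87 -5.01] w 0.0217 t 6.9 q6 -59.6
```

```bash
python3 -m creep '[[-0.8,0.1,0,0,-0.4],[-0.8,0.4,-0.05,0,-1.2],[-0.8,0.7,-0.1,0,-2.0],[-0.8,1.0,-0.15,0,-2.9],[-0.8,1.3,-0.2,0,-3.8],[-0.8,1.55,-0.25,0,-4.7],[-0.8,1.75,-0.29,0,-5.5],[-0.8,1.9,-0.29,0,-6.2],[-0.8,2.0,-0.29,0,-6.7],[-0.8,2.0,-0.29,0,-6.8]]'
python3 - <<'E'
from h import *
togo([.632,.278,.32],138)
for n in("scene","side","wrist"):cv2.imwrite(f"pics/{n}4.png",bot.read_camera(n))
im=load("scene4");c=load("side4")
cv2.imwrite("pics/c4.png",np.hstack([cv2.resize(im[60:220,240:390],None,fx=2.5,fy=2.5),cv2.resize(c[110:270,160:310],None,fx=2.5,fy=2.5)]))
print("M",proj("wrist",[.592,.233,.08]))
E
```

```text
time_s: 8.15
tool_pos: [0.632, 0.2777, 0.3184]
tool_rot: [-179.8, -0.0, 138.1]
force: [-0.6, 0.3, -4.2]
grip_width: 0.0215
shift [ 0.003  0.004 -0.026] turn 0.007 at [0.632  0.2777 0.3184] [-1.7982e+02 -4.0000e-02  1.3807e+02] F [-0.63  0.28 -4.18] w 0.0215 t 8.15 q6 -118.2
M [253.04607442 113.21232367]
```

View pics/c4.png

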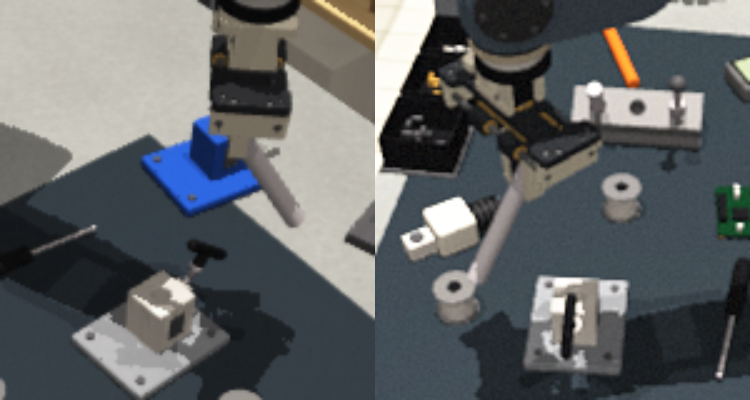

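View pics/wrist4.png

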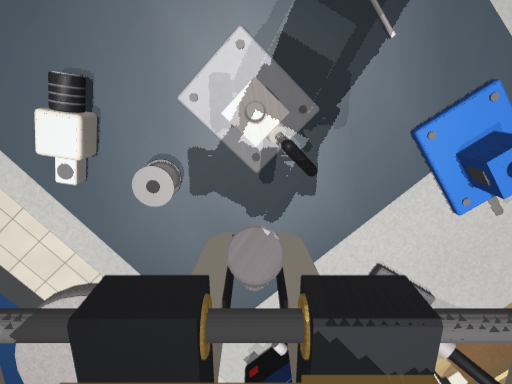

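Run:
```python
from h import *
im=load("wrist4");cv2.imwrite("pics/w4z.png",cv2.resize(im[10:180,160:340],None,fx=4,fy=4,interpolation=cv2.INTER_CUBIC))
a=load("scene4")[110:160,330:380];b=load("side4")[190:240,180:230]
cv2.imwrite("pics/c4z.png",np.hstack([cv2.resize(a,None,fx=8,fy=8,interpolation=cv2.INTER_CUBIC),cv2.resize(b,None,fx=8,fy=8,interpolation=cv2.INTER_CUBIC)]))
```

```text
(no output)
```

View pics/w4z.png

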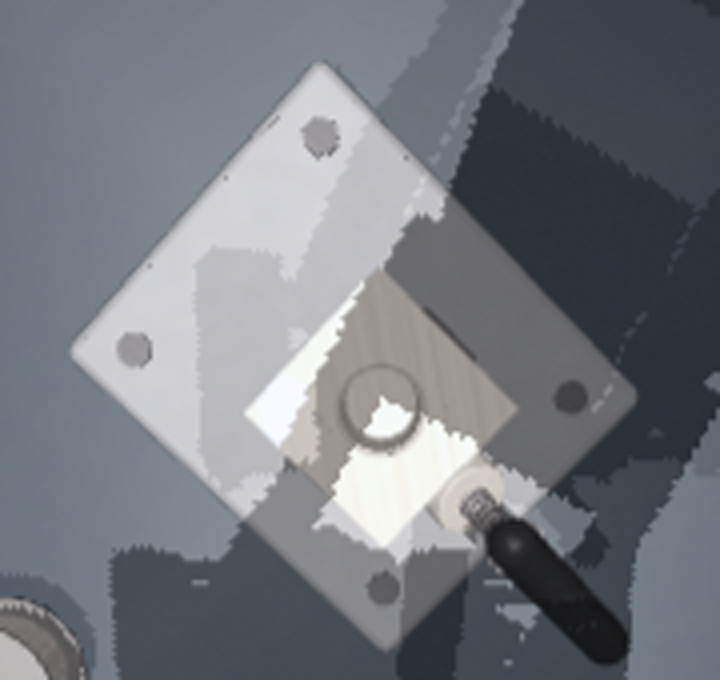

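View pics/c4z.png

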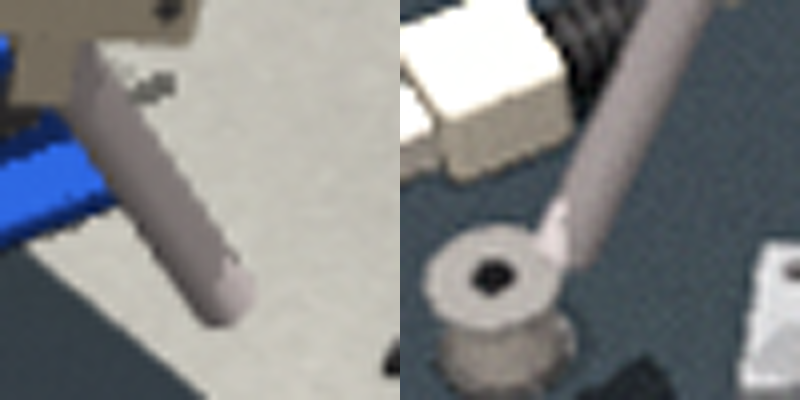

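Run:
```python
from h import *
np.set_printoptions(precision=4,suppress=True)
w=lambda x,y:((x+.5)/4-.5+160,(y+.5)/4-.5+10)
print("bore",plane("wrist",w(381,407),.08))
C=[plane("wrist",w(*p),.08) for p in[(380,268),(518,408),(385,548),(245,412)]]
print("corners",C,np.mean(C,0))
P=[plane("wrist",w(*p),.016) for p in[(320,62),(637,395),(387,650),(72,353)]];print("plate",P)
print("handle ends z .1316/.082",plane("wrist",w(512,542),.1316),plane("wrist",w(603,640),.0819))
B,e=tri([ray("scene",((228.5)/8-.5+330,305.5/8-.5+110)),ray("side",(172.5/8-.5+180,254.5/8-.5+190))]);print("rod bottom",B,e)
s,p,R=tool();g=p-.005*R[:,2];print("grasp",g,"bottom rel tool",R.T@(B-g),np.linalg.norm(B-g))
from numpy import degrees as dg
v=R.T@(B-g);print("lean",dg(np.arctan2(v[1],v[2])),"lat",dg(np.arctan2(v[0],v[2])))
for n in("scene","side"):
    print(n,proj(n,[.592,.233,.08]))
```

```text
bore [0.5891 0.2329 0.08  ]
corners [array([0.564 , 0.2046, 0.08  ]), array([0.5599, 0.2595, 0.08  ]), array([0.6154, 0.2639, 0.08  ]), array([0.6191, 0.2077, 0.08  ])] [0.5896 0.2339 0.08  ]
plate [array([0.5351, 0.1447, 0.016 ]), array([0.5248, 0.2897, 0.016 ]), array([0.6453, 0.2987, 0.016 ]), array([0.6555, 0.1538, 0.016 ])]
handle ends z .1316/.082 [0.585  0.2787 0.1316] [0.5849 0.3284 0.0819]
rod bottom [0.6817 0.3334 0.2093] [np.float64(0.00249178492969235), np.float64(0.0024917849296920928)]
grasp [0.632  0.2775 0.3239] bottom rel tool [0.0005 0.0751 0.1144] 0.13684899676546497
lean 33.27521056910579 lat 0.2331311752692895
scene [304.0795 176.4942]
side [239.2221 227.7545]
```

Run:
```python
from h import *
togo([.5424,.1797,.25],138)
```

```text
shift [ 0.017 -2.207  1.154] turn -0.004 at [0.632  0.2775 0.3189] [-1.7986e+02 -3.0000e-02  1.3796e+02] F [-0.31 -0.19 -5.53] w 0.0213 t 8.3 q6 -118.1
```

```bash
python3 -m creep '[[-0.8,0,-0.3,0,0],[-0.8,0,-0.7,0.05,0],[-0.8,0,-1.1,0.2,0],[-0.8,0,-1.5,0.5,0],[-0.8,0.01,-1.85,0.8,0],[-0.8,0.02,-2.1,1.05,0],[-0.8,0.02,-2.2,1.15,0],[-0.8,0.02,-2.21,1.15,0]]'
python3 - <<'E'
from h import *
togo([.5424,.1797,.2015],138)
E
```

```text
time_s: 9.3
tool_pos: [0.5423, 0.1795, 0.2505]
tool_rot: [-179.9, -0.0, 137.9]
force: [0.1, 0.9, -4.7]
grip_width: 0.0213
shift [0.    0.005 0.816] turn -0.009 at [0.5423 0.1795 0.2505] [-1.7986e+02 -2.0000e-02  1.3791e+02] F [ 0.1   0.86 -4.65] w 0.0213 t 9.3 q6 -124.2
```

```bash
python3 -m creep '[[-0.8,0,0,0.2,0],[-0.8,0,0,0.45,0],[-0.8,0,0,0.65,0],[-0.8,0,0,0.78,0],[-0.8,0,0,0.81,0],[-0.8,0,0,0.81,0]]'
cat > look.py <<'E'
import sys
from h import *
k=sys.argv[1]
s,p,R=tool()
for n in("scene","side"):cv2.imwrite(f"pics/{n}{k}.png",bot.read_camera(n))
a=load("scene"+k)[135:195,275:335];b=load("side"+k)[195:255,210:270]
cv2.imwrite(f"pics/c{k}.png",np.hstack([cv2.resize(a,None,fx=6.5,fy=6.5,interpolation=cv2.INTER_CUBIC),cv2.resize(b,None,fx=6.5,fy=6.5,interpolation=cv2.INTER_CUBIC)]))
togo(p)
E
python3 look.py 5
```

```text
time_s: 10.05
tool_pos: [0.5423, 0.1795, 0.2021]
tool_rot: [-179.9, -0.0, 137.9]
force: [-0.1, 0.4, -3.8]
grip_width: 0.0217
shift [ 0.001 -0.001  0.004] turn 0 at [0.5424 0.1795 0.2023] [-1.7990e+02  1.0000e-02  1.3791e+02] F [-0.4  -0.02 -4.49] w 0.022 t 10.15 q6 -124.2
```

View pics/c5.png

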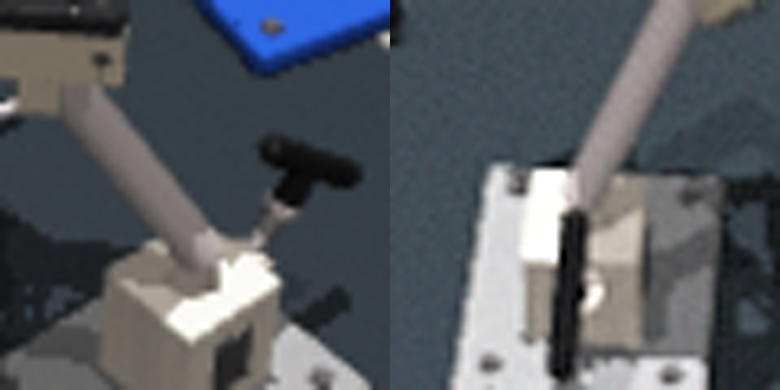

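Run:
```python
from h import *
np.set_printoptions(precision=4,suppress=True)
s,p,R=tool();F=p+R@np.array([0,.076,.1095]);print("foot",F)
for n,z in(("scene",.0),("side",0)):
    print(n,"foot",proj(n,F),"axis up",proj(n,F+.06*(p-.005*R[:,2]-F)/.138),"mouth",proj(n,[F[0],F[1],.08]))
print("scene bore seen 304.7 177.7 ; side block-top centre:",[proj("side",X) for X in([.5894,.2342,.08],)])
```

```text
foot [0.5933 0.2357 0.0927]
scene foot [305.3762 173.3512] axis up [294.9455 160.3048] mouth [305.0772 176.3457]
side foot [238.5597 225.7666] axis up [246.4526 210.1147] mouth [238.6844 228.3691]
scene bore seen 304.7 177.7 ; side block-top centre: [array([239.9654, 228.1322])]
```

Run:
```python
from h import *
a=load("scene5").mean(2).astype(int);b=load("side5").mean(2).astype(int)
for y in(152,156,160,164,168): print(y,280,a[y,280:316])
for y in(202,206,210,214,218,222): print(y,228,b[y,228:264])
```

```text
152 280 [ 78  81  89  89  79  88  94 100 111 118 120 123 120 106  65  63  61  63
  62  62  63  63  62  62  62  61  63  62  60  61  62  62  63  62  62  63]
156 280 [ 63  62  62  62  62  61  63  71  88  99 108 114 117 121 121 123 109  73
  62  63  63  62  61  62  62  61  61  62  62  63  61  62  61  62  60  43]
160 280 [ 63  64  63  62  61  62  63  63  62  63  70  85  95 106 115 119 119 122
 122 110  76  63  63  62  61  63  63  62  63  63  63  61  64  62  60  57]
164 280 [ 62  64  62  65  63  62  63  63  62  63  63  62  62  67  82  93 104 114
 118 121 120 122 114  78  63  62  62  62  63  63  62  63  63  62  62  66]
168 280 [ 63  63  63  63  63  63  62  63  62  63  63  62  63  63  64  63  65  83
  91 101 112 117 119 119 121 118  89  61  63  64  63  63  63  63  63  69]
202 228 [ 80  73  77  76  75  73  75  76  77  71  77  74  77  75  77  75  74  75
  81 120 147 152 152 148 139 125 103  78  73  79  76  80  74  73  75  75]
206 228 [ 74  81  78  75  77  75  78  79  75  79  77  72  77  76  75  73  83 124
 149 154 152 148 135 127  99  75  70  74  77  73  76  75  73  74  79  75]
210 228 [ 77  76  77  78  75  77  81  77  74  75  72  77  74  74  83 121 150 149
 155 143 134 119  94  68  76  74  72  68  72  75  76  77  79  73  75  68]
214 228 [ 79  78  76  73  80  72  77  74  77  76  77  73  88 127 150 156 153 147
 134 120  94  74  78  78  75  77  75  74  70  65  63  61  65  58  61  63]
218 228 [ 75  69  76  77  79  71  76  74  64  49  64 118 151 150 150 144 135 117
  85  55  76  74  68  60  65  63  58  66  67  62  61  65  62  63  65  70]
222 228 [162 105  85 155 253 255 255 255 255 218 196 150 150 142 132 117 140 159
 126 126 127 118 109 105 102 110 110  94  70  79  94 108  77  50  53  54]
```

```bash
python3 -m creep '[[-0.8,0,0,0.05,0],[-0.8,0,0,0.1,0],[-0.8,0,0,0.13,0],[-0.8,0,0,0.15,0],[-0.8,0,0,0.15,0]]'; python3 look.py 6
```

```text
time_s: 10.78
tool_pos: [0.5424, 0.1795, 0.1933]
tool_rot: [-179.9, 0.0, 137.9]
force: [-0.9, -0.0, -4.4]
grip_width: 0.0214
shift [ 0.001 -0.001  0.002] turn 0 at [0.5425 0.1795 0.1934] [-1.7991e+02  1.0000e-02  1.3791e+02] F [ 0.08  0.35 -4.22] w 0.0217 t 10.875 q6 -124.2
```

View pics/c6.png

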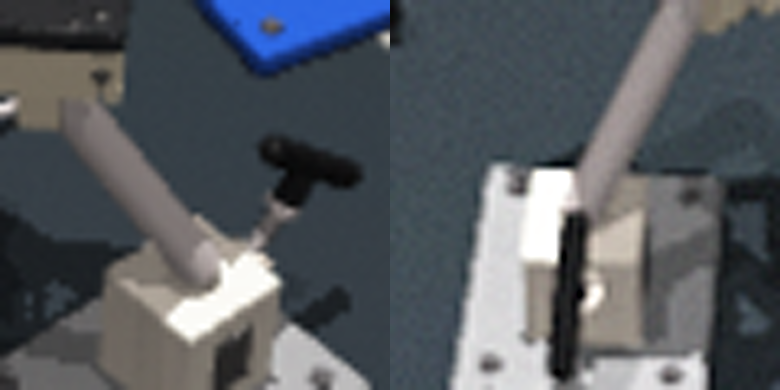

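```bash
python3 -m creep '[[-0.8,0,0,0.03,0],[-0.8,0,0,0.06,0],[-0.8,0,0,0.06,0]]'; python3 -m creep '[[-0.8,0,0,0.02,0],[-0.8,0,0,0.03,0],[-0.8,0,0,0.03,0]]'
```

```text
time_s: 11.25
tool_pos: [0.5423, 0.1795, 0.1895]
tool_rot: [-179.9, -0.0, 137.9]
force: [0.5, 0.4, -4.4]
grip_width: 0.0214
time_s: 11.62
tool_pos: [0.5423, 0.1794, 0.1878]
tool_rot: [-179.9, -0.0, 137.9]
force: [-0.9, 0.0, -5.1]
grip_width: 0.0217
```

```bash
python3 -m creep '[[-0.8,0,0,0.03,0],[-0.8,0,0,0.03,0]]'; python3 -m creep '[[-0.8,0,0,0.03,0],[-0.8,0,0,0.03,0]]'; python3 look.py 7
```

```text
time_s: 11.88
tool_pos: [0.5423, 0.1794, 0.1858]
tool_rot: [-179.9, -0.0, 137.9]
force: [0.9, -0.5, -4.6]
grip_width: 0.0216
time_s: 12.12
tool_pos: [0.5423, 0.1794, 0.1839]
tool_rot: [-179.9, -0.0, 137.9]
force: [0.5, 1.0, -5.0]
grip_width: 0.0215
shift [-0.    -0.     0.002] turn 0 at [0.5423 0.1794 0.184 ] [-1.7988e+02 -1.0000e-02  1.3791e+02] F [-0.45 -0.42 -5.66] w 0.0217 t 12.225 q6 -124.2
```

View pics/c7.png

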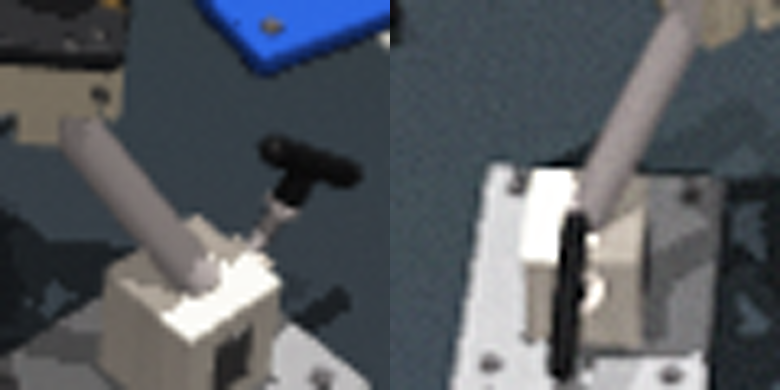

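The edge is in the bore with no contact. Next I'll loosen the grip so the rod can pivot in the pads, and swing the gripper along the straightening arc.

```bash
python3 -m creep '[[-0.8,0,0,0,0],[-0.8,0,0,0,0]]' 20; python3 -m creep '[[-0.8,0,0.06,-0.04,0],[-0.8,0,0.12,-0.08,0],[-0.8,0,0.18,-0.12,0],[-0.8,0,0.21,-0.13,0],[-0.8,0,0.21,-0.13,0]]'; python3 look.py 8
```

```text
time_s: 12.48
tool_pos: [0.5424, 0.1794, 0.184]
tool_rot: [-179.9, 0.0, 137.9]
force: [2.2, -1.1, -5.4]
grip_width: 0.0217
time_s: 13.1
tool_pos: [0.551, 0.1888, 0.192]
tool_rot: [-179.9, 0.0, 137.9]
force: [-0.8, -1.9, -2.4]
grip_width: 0.0221
shift [ 0.     0.001 -0.001] turn 0 at [0.5509 0.1887 0.1919] [-1.799e+02  1.000e-02  1.379e+02] F [-1.11 -1.87 -2.4 ] w 0.0222 t 13.2 q6 -123.5
```

View pics/c8.png

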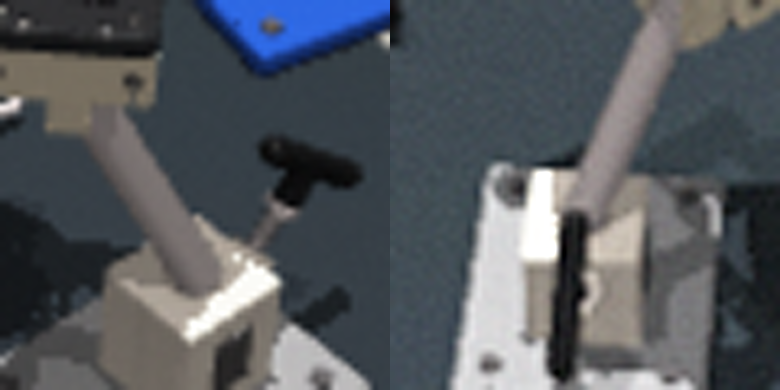

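```bash
python3 -m creep '[[-0.8,0,0.06,-0.03,0],[-0.8,0,0.12,-0.06,0],[-0.8,0,0.18,-0.08,0],[-0.8,0,0.22,-0.1,0],[-0.8,0,0.22,-0.1,0]]'; python3 look.py 9
```

```text
time_s: 13.82
tool_pos: [0.56, 0.1987, 0.1983]
tool_rot: [-179.9, 0.0, 137.9]
force: [-2.5, -3.3, 3.7]
grip_width: 0.0218
shift [ 0.     0.001 -0.001] turn 0 at [0.56   0.1986 0.1982] [-1.7994e+02  3.0000e-02  1.3790e+02] F [-2.09 -3.4   3.62] w 0.0221 t 13.925 q6 -122.8
```

View pics/c9.png

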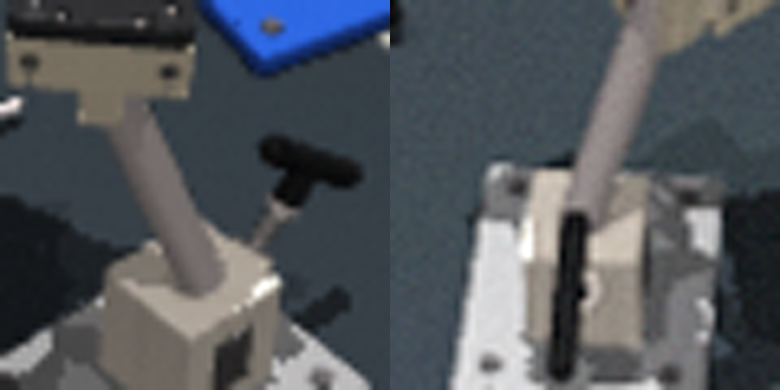

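```bash
python3 -m creep '[[-0.8,0,0.06,-0.02,0],[-0.8,0,0.12,-0.045,0],[-0.8,0,0.18,-0.065,0],[-0.8,0,0.24,-0.08,0],[-0.8,0,0.24,-0.08,0]]' 15; python3 look.py 10
```

```text
time_s: 14.55
tool_pos: [0.57, 0.2097, 0.2034]
tool_rot: [-180.0, 0.1, 137.9]
force: [-2.1, -2.8, 4.6]
grip_width: 0.0219
shift [ 0.     0.001 -0.   ] turn 0 at [0.57   0.2097 0.2034] [-1.8000e+02  5.0000e-02  1.3791e+02] F [-2.62 -3.61  4.73] w 0.022 t 14.65 q6 -122.1
```

View pics/c10.png

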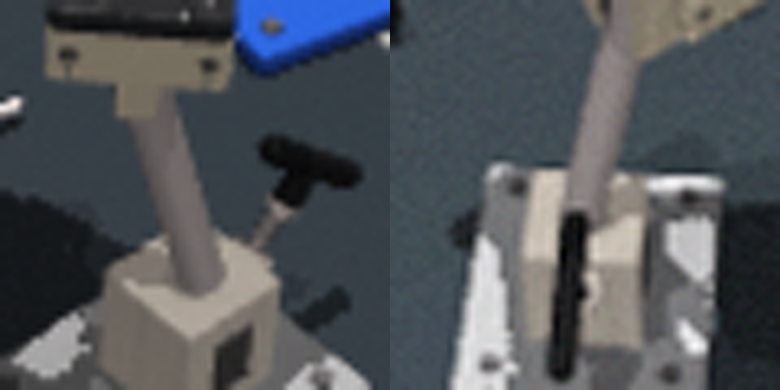

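```bash
python3 -m creep '[[-0.8,0,0.07,-0.015,0],[-0.8,0,0.14,-0.03,0],[-0.8,0,0.21,-0.045,0],[-0.8,0,0.28,-0.05,0],[-0.8,0,0.33,-0.055,0],[-0.8,0,0.33,-0.055,0]]' 15; python3 look.py 11
```

```text
time_s: 15.4
tool_pos: [0.5839, 0.225, 0.2076]
tool_rot: [179.9, 0.1, 137.9]
force: [-2.2, -3.2, 7.8]
grip_width: 0.0217
shift [0.    0.001 0.   ] turn 0 at [0.5839 0.225  0.2076] [1.7989e+02 8.0000e-02 1.3791e+02] F [-3.37 -2.25  7.29] w 0.0219 t 15.5 q6 -121.1
```

View pics/c11.png

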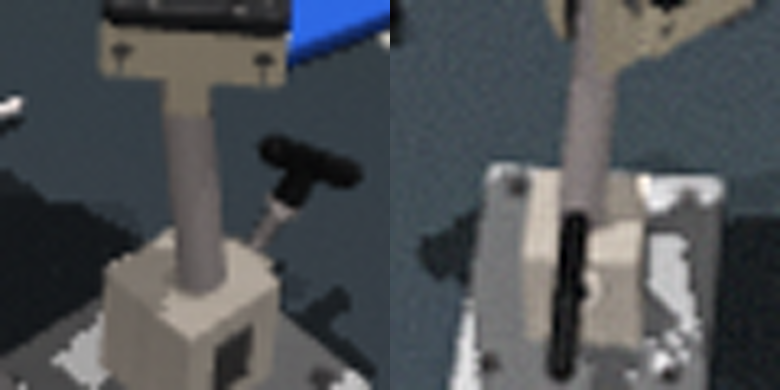

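```bash
python3 -m creep '[[-0.8,0,0.04,0.0,0],[-0.8,0,0.08,0.02,0],[-0.8,0,0.1,0.05,0],[-0.8,0,0.1,0.08,0],[-0.8,0,0.1,0.08,0]]' 15
```

```text
time_s: 16.12
tool_pos: [0.5894, 0.2309, 0.2061]
tool_rot: [179.5, 0.2, 137.9]
force: [-4.0, 0.2, 20.8]
grip_width: 0.0219
```

```bash
python3 -m creep '[[-0.8,0,0,0,0],[-0.8,0,0,0,0]]' 15; python3 -m creep '[[-0.8,0.01,0,-0.01,0],[-0.8,0.02,0,-0.01,0],[-0.8,0.025,0,-0.01,0],[-0.8,0.025,0,-0.01,0]]' 15;  python3 look.py 12
```

```text
time_s: 16.38
tool_pos: [0.5898, 0.2315, 0.2066]
tool_rot: [179.5, 0.2, 137.9]
force: [-2.7, 0.1, 7.6]
grip_width: 0.0216
time_s: 16.88
tool_pos: [0.5888, 0.2325, 0.207]
tool_rot: [179.4, 0.2, 137.9]
force: [0.7, -2.0, -1.9]
grip_width: 0.0217
shift [-0.002  0.     0.001] turn 0 at [0.5887 0.2326 0.2071] [179.43   0.18 137.92] F [ 1.99 -1.03 -1.62] w 0.022 t 16.975 q6 -120.7
```

View pics/c12.png

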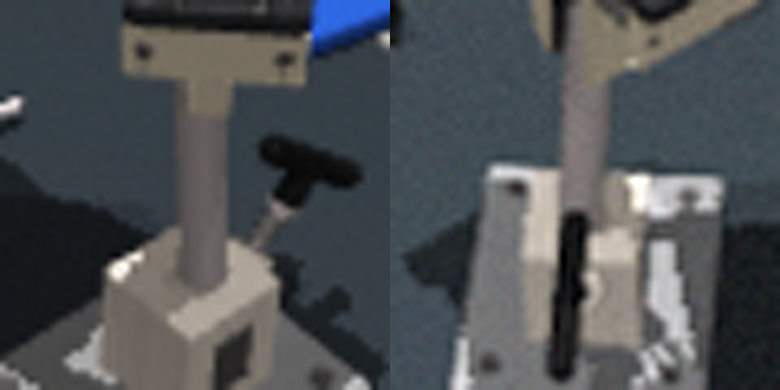

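Run:
```python
from h import *
a=load("scene12").mean(2).astype(int);b=load("side12").mean(2).astype(int)
for y in range(152,180,3): print(y,296,a[y,296:316])
for y in range(206,230,3): print(y,230,b[y,230:250])
```

```text
152 296 [ 62  62  62  64  61  64  77  84  98  98 103 104  98  96  75  61  62  63
  63  62]
155 296 [61 62 63 63 62 65 77 85 90 94 95 92 90 84 62 62 63 62 61 62]
158 296 [63 63 62 63 62 65 76 85 89 95 96 94 89 84 62 63 61 62 54 11]
161 296 [62 63 62 62 63 65 73 85 90 95 98 94 89 81 61 62 62 62 62 61]
164 296 [63 62 62 63 64 63 73 84 90 95 97 94 92 92 62 63 63 63 62 62]
167 296 [53 53 55 63 63 63 71 83 89 93 96 96 97 92 62 62 64 63 60 53]
170 296 [ 32  51  51  57  88 110 107  83  88  94  97 101  99  92  63  62  63  65
  77  84]
173 296 [125 114 119 119 119 116  95  83  88  93 101 102  99 105 163 161 154 135
 100  75]
176 296 [118 118 118 117 114 105  85  81  89  95 101 102  99 102 142 163 164 164
 163 157]
179 296 [119 118 119 119 116 109 110 107 102  97 101 103 134 160 163 163 164 163
 164 159]
206 230 [ 76  73  72  81  77  73  83 105 110 113 114 120 124 112 103  90  77  71
  75  78]
209 230 [ 70  77  70  78  73  70  89 107 113 112 118 118 107  94  71  74  74  78
  77  75]
212 230 [ 78  76  77  76  73  72  82 115 124 121 115 107 104  89  73  76  77  74
  75  74]
215 230 [ 76  73  76  71  77  75  94 117 120 127 119 112 107  89  76  72  74  76
  77  73]
218 230 [ 72  74  76  74  75  78  92 122 123 120 120 114  98  80  74  75  77  76
  76  77]
221 230 [209 204 184 169 169 160 127 118 124 122 118 109  95  96 118 121  98  93
 115  99]
224 230 [ 69 143 199 191 190 169 121 122 124 120 117 107 110 129 139 135 127 216
 249 228]
227 230 [124 159 190 190 188 172 114  78  67  75  95 106 102 119 139 130 133 172
 190 175]
```

Run:
```python
from h import *
np.set_printoptions(precision=2,suppress=True)
for q in([.5888,.2325],[.5905,.2333]):
  for n in("scene","side"):
    print(q,n,*[proj(n,[*q,z]) for z in(.08,.11,.14,.17)])
# rod axis from planes
def pl(n,u0,v0,u1,v1):
    o,d0=ray(n,(u0,v0));_,d1=ray(n,(u1,v1));m=np.cross(d0,d1);return m/np.linalg.norm(m),o
m1,o1=pl("scene",305.55,156,305.75,176);m2,o2=pl("side",239.5,211,239.3,218)
d=np.cross(m1,m2);d/=np.linalg.norm(d);
for z in(.08,.2):
    A=np.array([m1,m2,[0,0,1]]);print(z,np.round(np.linalg.solve(A,[m1@o1,m2@o2,z]),4))
print(d*np.sign(d[2]))
```

```text
[0.5888, 0.2325] scene [303.25 175.92] [303.94 168.78] [304.64 161.39] [305.37 153.76]
[0.5888, 0.2325] side [240.24 227.75] [239.97 221.53] [239.69 215.11] [239.4  208.48]
[0.5905, 0.2333] scene [303.83 176.15] [304.53 169.  ] [305.24 161.62] [305.98 153.98]
[0.5905, 0.2333] side [239.67 227.88] [239.39 221.67] [239.1  215.25] [238.8  208.61]
0.08 [0.59 0.24 0.08]
0.2 [0.59 0.23 0.2 ]
[-0.04 -0.07  1.  ]
```

Run:
```python
from h import *
def pl(n,u0,v0,u1,v1):
    o,d0=ray(n,(u0,v0));_,d1=ray(n,(u1,v1));m=np.cross(d0,d1);return m/np.linalg.norm(m),o
m1,o1=pl("scene",305.55,156,305.75,176)
for s in((239.5,211,239.3,218),(239.5,209,239.5,218)):
  m2,o2=pl("side",*s)
  for z in(.08,.212):
    A=np.array([m1,m2,[0,0,1]]);print(z,np.linalg.solve(A,[m1@o1,m2@o2,z])*1000//.1/10)
m2,o2=pl("side",239.8,180,239.8,228) if 0 else (m2,o2)
# bore by same method: scene pixel 304.7 & side 239.9 on z=.08
a=ray("scene",(304.7,177.7));b=ray("side",(239.97,228.1));print(tri([a,b]))
```

```text
0.08 [591.6 239.5  79.9]
0.212 [586.4 230.8 211.9]
0.08 [589.6 241.1  79.9]
0.212 [587.7 229.8 211.9]
(array([0.59194126, 0.23289077, 0.07650539]), [np.float64(0.002442874320991887), np.float64(0.0024428743209916905)])
```

```bash
python3 -m creep '[[-0.8,0,0,-0.03,0],[-0.8,0,0,-0.05,0],[-0.8,-0.015,-0.03,-0.05,0],[-0.8,-0.035,-0.07,-0.05,0],[-0.8,-0.035,-0.075,-0.05,0],[-0.8,-0.035,-0.075,-0.05,0]]' 20; python3 look.py 13
python3 - <<'E'
from h import *
a=load("scene13").mean(2).astype(int);b=load("side13").mean(2).astype(int)
for y in range(158,182,3): print(y,296,a[y,296:316])
for y in range(206,230,3): print(y,230,b[y,230:250])
E
```

```text
time_s: 17.73
tool_pos: [0.5872, 0.2278, 0.21]
tool_rot: [179.4, 0.2, 137.9]
force: [-0.4, -0.2, -4.8]
grip_width: 0.0217
shift [-0.    -0.001  0.   ] turn 0 at [0.5873 0.2279 0.2101] [179.43   0.18 137.91] F [ 0.62 -0.55 -5.88] w 0.0218 t 17.825 q6 -121.1
158 296 [62 62 63 62 66 81 89 93 95 95 90 83 68 61 61 62 63 62 55 12]
161 296 [62 61 62 63 67 81 87 93 96 96 91 85 69 62 62 61 62 63 62 62]
164 296 [63 63 62 63 65 79 88 93 97 96 93 88 71 63 62 64 63 62 62 63]
167 296 [55 62 61 62 62 79 88 93 97 97 93 93 70 62 61 62 61 61 62 52]
170 296 [ 52  55  61  64  80  77  86  93  94  98 100  94  73  62  62  63  63  66
  78  86]
173 296 [ 75 114 118 119 114  80  86  91  98 102 102  98 130 163 163 161 154 134
 100  75]
176 296 [117 117 118 117 110  78  86  92  99 102 101  97 122 162 164 164 165 163
 164 157]
179 296 [119 119 118 119 117 110 108 108 110 108 106 102 132 163 164 162 164 163
 163 161]
206 230 [ 74  77  79  74  76  74  72  86 110 117 116 115 114 114  94  72  75  75
  74  76]
209 230 [ 73  78  80  75  79  76  75  92 115 120 119 114 112 105  90  78  75  80
  75  74]
212 230 [ 75  77  74  74  74  75  75 101 119 123 120 117 109  96  85  74  72  73
  79  78]
215 230 [ 75  76  76  78  77  71  85 102 119 120 123 115 113  97  78  77  79  79
  76  77]
218 230 [ 76  78  73  71  77  73  80 104 119 123 121 117 102  92  73  76  77  75
  72  73]
221 230 [210 205 188 166 166 169 153 116 119 125 120 114 106  99 101 116 105 100
 121 100]
224 230 [ 65 132 186 189 189 190 166 114 125 121 122 114 103 117 139 137 134 171
 221 231]
227 230 [122 159 191 192 189 180 137  71  68  77 100 114 104 111 136 134 135 138
 124 132]
```

View pics/c13.png

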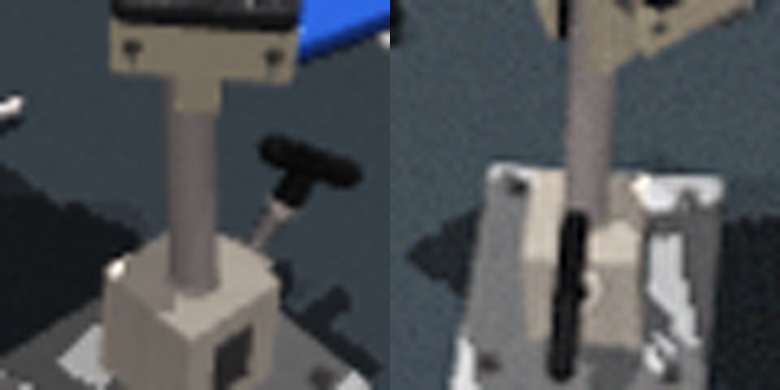

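```bash
python3 -m creep '[[-0.8,0,0.01,0.02,0],[-0.8,0,0.01,0.04,0],[-0.8,0,0.01,0.06,0],[-0.8,0,0.01,0.08,0],[-0.8,0,0.01,0.08,0]]' 20
```

```text
time_s: 18.45
tool_pos: [0.5876, 0.2283, 0.2051]
tool_rot: [179.4, 0.2, 137.9]
force: [1.1, 0.3, -5.1]
grip_width: 0.0222
```

```bash
python3 -m creep '[[-0.8,0,0,0.03,0],[-0.8,0,0,0.06,0],[-0.8,0,0,0.09,0],[-0.8,0,0,0.09,0]]' 20;python3 -m creep '[[-0.8,0,0.02,0.03,0],[-0.8,0,0.04,0.06,0],[-0.8,0,0.04,0.06,0]]' 20
```

```text
time_s: 18.95
tool_pos: [0.5876, 0.2283, 0.1995]
tool_rot: [179.5, 0.2, 137.9]
force: [-0.4, 0.4, -4.6]
grip_width: 0.0224
time_s: 19.32
tool_pos: [0.5889, 0.23, 0.1955]
tool_rot: [179.5, 0.1, 137.9]
force: [-3.5, -1.9, -5.1]
grip_width: 0.0219
```

```bash
python3 -m creep '[[-0.8,0,0.02,0.02,0],[-0.8,0,0.04,0.04,0],[-0.8,0,0.06,0.06,0],[-0.8,0,0.06,0.06,0]]' 20;python3 look.py 14
```

```text
time_s: 19.82
tool_pos: [0.5914, 0.2328, 0.1918]
tool_rot: [179.5, 0.1, 137.9]
force: [-3.4, -1.3, -4.5]
grip_width: 0.0219
shift [-0.     0.001 -0.   ] turn 0 at [0.5913 0.2328 0.1918] [1.7953e+02 1.3000e-01 1.3792e+02] F [-2.25 -0.97 -4.23] w 0.0219 t 19.925 q6 -120.7
```

View pics/c14.png

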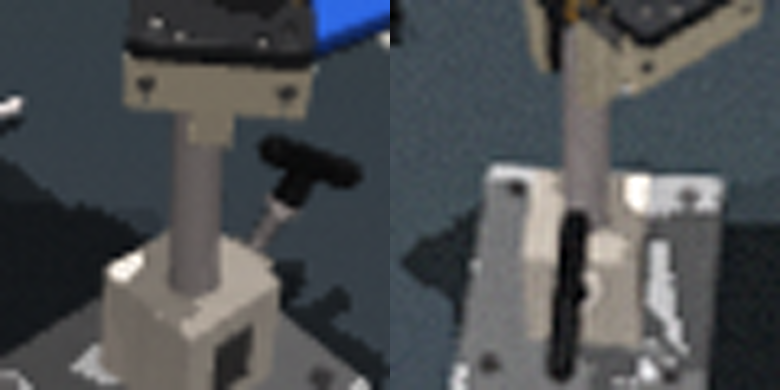

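```bash
python3 -m creep '[[-0.8,0.01,0.02,0.05,0],[-0.8,0.015,0.03,0.1,0],[-0.8,0.015,0.03,0.15,0],[-0.8,0.015,0.03,0.2,0],[-0.8,0.015,0.03,0.2,0]]' 15
```

```text
time_s: 20.55
tool_pos: [0.592, 0.2348, 0.1794]
tool_rot: [179.5, 0.1, 137.9]
force: [0.5, -2.0, -6.0]
grip_width: 0.0219
```

```bash
python3 -m creep '[[-0.8,-0.01,0,0.06,0],[-0.8,-0.015,0,0.12,0],[-0.8,-0.015,0,0.18,0],[-0.8,-0.015,0,0.24,0],[-0.8,-0.015,0,0.28,0],[-0.8,-0.015,0,0.28,0]]' 15; python3 -m creep '[[-0.8,0,0,0.03,0],[-0.8,0,0,0.06,0],[-0.8,0,0,0.06,0]]' 10
```

```text
time_s: 21.3
tool_pos: [0.5927, 0.2342, 0.1622]
tool_rot: [179.5, 0.1, 137.9]
force: [-0.7, -1.1, -5.4]
grip_width: 0.0217
time_s: 21.68
tool_pos: [0.5927, 0.2343, 0.1585]
tool_rot: [179.5, 0.1, 137.9]
force: [-0.9, 0.6, -6.4]
grip_width: 0.0219
```

```bash
python3 -m creep '[[-0.8,0,0,0.03,0],[-0.8,0,0,0.05,0],[-0.8,0,0,0.05,0]]' 10; python3 -m creep '[[-0.8,0,0,0.03,0],[-0.8,0,0,0.05,0],[-0.8,0,0,0.05,0]]' 10
```

```text
time_s: 22.05
tool_pos: [0.5928, 0.2343, 0.1553]
tool_rot: [179.5, 0.1, 137.9]
force: [-1.1, 0.4, -5.3]
grip_width: 0.0219
time_s: 22.42
tool_pos: [0.5928, 0.2344, 0.1523]
tool_rot: [179.5, 0.1, 137.9]
force: [0.2, -0.5, -3.6]
grip_width: 0.0217
```

```bash
python3 -m creep '[[-0.8,0,0,0.02,0],[-0.8,0,0,0.03,0],[-0.8,0,0,0.03,0]]' 10; python3 look.py 15
```

```text
time_s: 22.8
tool_pos: [0.5929, 0.2344, 0.1505]
tool_rot: [179.5, 0.1, 137.9]
force: [-0.9, 0.4, -1.8]
grip_width: 0.0222
shift [ 0.  0. -0.] turn 0 at [0.5929 0.2344 0.1505] [1.7953e+02 1.1000e-01 1.3792e+02] F [-1.28  0.97 -2.01] w 0.0216 t 22.9 q6 -120.7
```

View pics/c15.png

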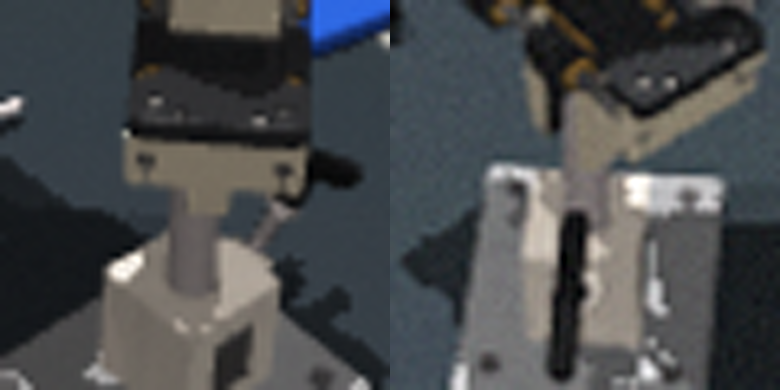

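```bash
python3 -m creep '[[-0.8,0,0,0.02,0],[-0.8,0,0,0.03,0],[-0.8,0,0,0.03,0]]' 10; python3 -m creep '[[-0.45,0,0,0,0],[-0.35,0,0,0,0],[-0.35,0,0,0,0],[-0.35,0,0,0,0]]' 10; python3 look.py 16;python3 - <<'E'
from h import *
cv2.imwrite("pics/w16.png",bot.read_camera("wrist"))
E
```

```text
time_s: 23.28
tool_pos: [0.5929, 0.2345, 0.1487]
tool_rot: [179.5, 0.1, 137.9]
force: [-1.9, 0.6, -0.5]
grip_width: 0.0218
time_s: 23.78
tool_pos: [0.593, 0.2345, 0.1488]
tool_rot: [179.5, 0.1, 137.9]
force: [-0.1, -0.1, 0.6]
grip_width: 0.0305
shift [-0.001  0.    -0.001] turn 0 at [0.5929 0.2345 0.1487] [1.7951e+02 1.1000e-01 1.3791e+02] F [ 0.44 -0.26  0.26] w 0.0304 t 23.875 q6 -120.7
```

View pics/w16.png

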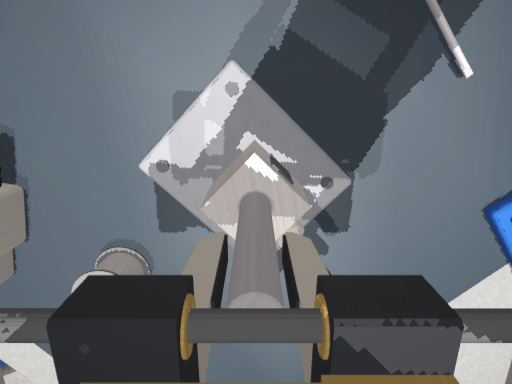

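Released at zero force, with the column standing between the open fingers. I'll lift clear, turn the tool, and view the handle and column.

```bash
python3 -m creep '[[-0.35,0,0,-0.3,0],[-0.35,0,0,-0.7,0],[-0.35,0,0,-1.2,0],[-0.35,0,0,-1.7,0],[-0.35,0,0,-2.0,0.6],[-0.35,0,0,-2.0,1.5],[-0.35,0,0,-2.0,2.4],[-0.35,0,0,-2.0,3.3],[-0.35,0,0,-2.0,4.2],[-0.35,0,0,-2.0,5.0]]'
python3 - <<'E'
from h import *
togo([.588,.25,.27],4.2)
E
```

```text
time_s: 25.18
tool_pos: [0.5921, 0.2339, 0.2702]
tool_rot: [179.5, -0.3, 87.6]
force: [-0.1, 0.0, -0.4]
grip_width: 0.03
shift [ 0.265 -0.08   0.005] turn 8.344 at [0.5921 0.2339 0.2702] [179.53  -0.33  87.64] F [-0.09  0.02 -0.44] w 0.03 t 25.175 q6 -70.4
```

```bash
python3 -m creep '[[-1,0.05,0,0,0.7],[-1,0.1,-0.02,0,1.5],[-1,0.15,-0.04,0,2.4],[-1,0.2,-0.06,0,3.3],[-1,0.26,-0.08,0,4.2],[-1,0.26,-0.08,0,5.1],[-1,0.26,-0.08,0,6.0],[-1,0.26,-0.08,0,6.9],[-1,0.26,-0.08,0,7.8],[-1,0.26,-0.08,0,8.3]]' 10
python3 - <<'E'
from h import *
togo([.588,.25,.27],4.2)
for n in("scene","side","wrist"): cv2.imwrite(f"pics/{n}17.png",bot.read_camera(n))
a=load("scene17")[125:195,275:345];b=load("side17")[185:255,205:275]
cv2.imwrite("pics/c17.png",np.hstack([cv2.resize(a,None,fx=5.6,fy=5.6,interpolation=cv2.INTER_CUBIC),cv2.resize(b,None,fx=5.6,fy=5.6,interpolation=cv2.INTER_CUBIC)]))
E
```

```text
time_s: 26.42
tool_pos: [0.5881, 0.2497, 0.2717]
tool_rot: [-179.7, -0.6, 4.4]
force: [0.1, 0.2, 0.2]
grip_width: 0.0006
shift [-0.001 -0.005  0.029] turn 0.022 at [0.5881 0.2497 0.2717] [-179.71   -0.58    4.42] F [0.11 0.16 0.23] w 0.0006 t 26.425 q6 14.3
```

View pics/c17.png

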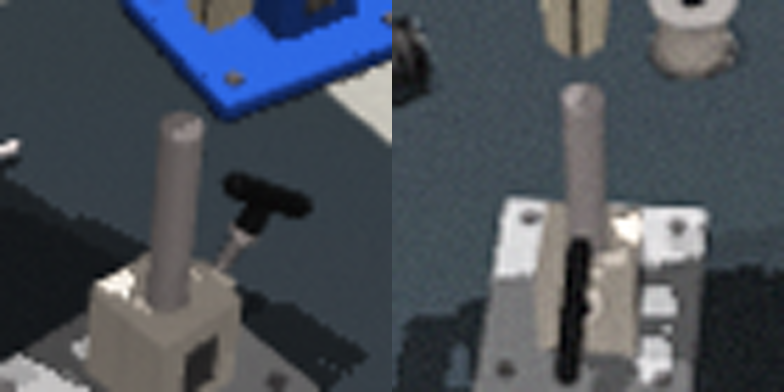

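View pics/wrist17.png

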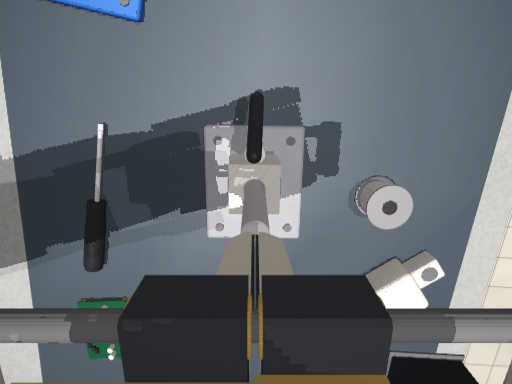

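Run:
```python
from h import *
np.set_printoptions(precision=4,suppress=True)
print(tri([ray("scene",(307.3,146.7)),ray("side",(238.5,201.6))]))
im=load("wrist17");cv2.imwrite("pics/w17z.png",cv2.resize(im[80:250,190:320],None,fx=4,fy=4,interpolation=cv2.INTER_CUBIC))
print("plate corners",[plane("wrist",p,.016) for p in[(205,126),(304,126),(299,238),(208,238)]])
print(proj("wrist",[.5905,.2333,.2]))
```

```text
(array([0.5916, 0.2331, 0.1994]), [np.float64(0.0011846277251366334), np.float64(0.001184627725136586)])
plate corners [array([0.5259, 0.2908, 0.016 ]), array([0.646 , 0.3006, 0.016 ]), array([0.6578, 0.1527, 0.016 ]), array([0.5358, 0.1432, 0.016 ])]
[256.131 234.849]
```

View pics/w17z.png

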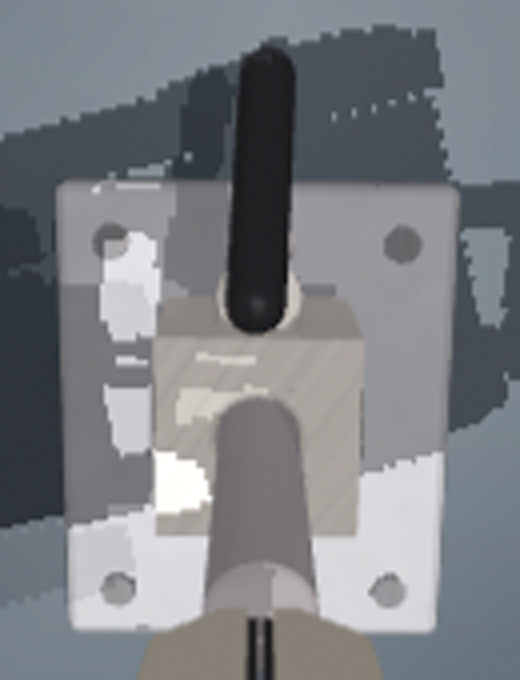

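Run:
```python
from h import *
np.set_printoptions(precision=4,suppress=True)
w=lambda x,y:((x+.5)/4-.5+190,(y+.5)/4-.5+80)
lo=plane("wrist",w(268,74),.085);hi=plane("wrist",w(256,305),.1316);print(lo,hi,(lo+hi)/2)
d=lo-hi;a=np.radians(4.3);l=np.array([np.cos(a),np.sin(a),0]);f=np.array([-np.sin(a),np.cos(a),0])
print("lat",d@l,"f",d@f,"theta",np.degrees(np.arctan2(d@l,d@f/.743)), np.hypot(d@l,np.hypot(d@f,d[2])))
```

```text
[0.5846 0.3288 0.085 ] [0.5853 0.2795 0.1316] [0.5849 0.3042 0.1083]
lat 0.0029413035256966153 f 0.049252657261225755 theta 2.540603286647192 0.06786777964337751
```

The column top triangulates to z = 0.1994, against 0.200 when home. It stands upright, so it is home. The handle bar lies along the foot's fore-aft plane, from wrist (257,98) to (254,156), at about 3°. I'll bring the closed fingertips down beside its lower (front) end, on the -x side.

Run:
```python
from h import *
togo([.551,.3236,.21],4.3)
togo([.551,.3236,.09],4.3)
```

```text
shift [-0.524 -1.273  1.024] turn 0.043 at [0.5881 0.2497 0.2713] [-179.72   -0.56    4.73] F [-0.61  0.02  0.74] w 0.0004 t 26.575 q6 14.0
shift [-0.544 -1.263  3.024] turn 0.043 at [0.5881 0.2497 0.2713] [-179.72   -0.56    4.73] F [-0.61  0.02  0.74] w 0.0004 t 26.575 q6 14.0
```

```bash
python3 -m creep '[[-1,-0.15,-0.4,0,0],[-1,-0.35,-0.8,0,0],[-1,-0.5,-1.15,0.1,0],[-1,-0.54,-1.26,0.4,0],[-1,-0.54,-1.26,0.9,0],[-1,-0.54,-1.26,1.5,0],[-1,-0.54,-1.26,2.1,0],[-1,-0.54,-1.26,2.6,0],[-1,-0.54,-1.26,2.95,0],[-1,-0.54,-1.26,3.02,0]]' 10; python3 -m creep '[[-1,0,0,0,0]]'
python3 - <<'E'
from h import *
togo([.551,.3236,.09],4.3)
for n in("scene","side","wrist"): cv2.imwrite(f"pics/{n}18.png",bot.read_camera(n))
E
```

```text
time_s: 27.82
tool_pos: [0.5504, 0.3225, 0.0878]
tool_rot: [-179.8, -0.4, 4.7]
force: [-0.1, 0.2, 0.4]
grip_width: 0.0004
time_s: 27.95
tool_pos: [0.5506, 0.3224, 0.0878]
tool_rot: [-179.8, -0.4, 4.7]
force: [-0.3, 0.0, 0.5]
grip_width: 0.0006
shift [ 0.009 -0.02  -0.036] turn 0.044 at [0.5506 0.3224 0.0878] [-179.81   -0.38    4.74] F [-0.29  0.    0.5 ] w 0.0006 t 27.95 q6 21.4
```

View pics/wrist18.png

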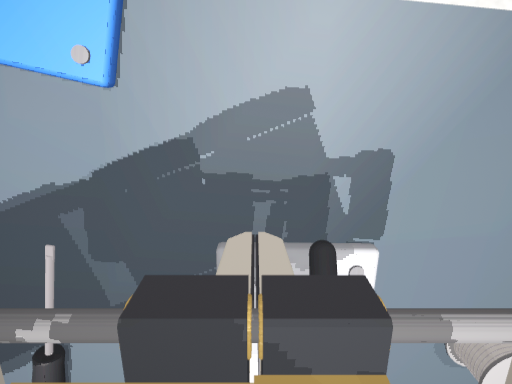

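```bash
python3 -m creep '[[-1,0.06,0,0,0],[-1,0.12,0,0,0],[-1,0.18,0,0,0],[-1,0.18,0,0,0]]'; python3 -m creep '[[-1,0.05,0,0,0],[-1,0.1,0,0,0],[-1,0.1,0,0,0]]'
```

```text
time_s: 28.6
tool_pos: [0.5618, 0.3234, 0.0886]
tool_rot: [-179.8, -0.4, 4.7]
force: [0.2, -0.2, 0.0]
grip_width: 0.0006
time_s: 28.98
tool_pos: [0.5665, 0.3239, 0.0878]
tool_rot: [-179.8, -0.2, 4.7]
force: [-5.6, 0.7, -1.6]
grip_width: 0.0006
```

```bash
python3 -m creep '[[-1,-0.02,0,0,0],[-1,-0.02,-0.07,0,0],[-1,-0.02,-0.14,0,0],[-1,-0.02,-0.15,0,0]]';python3 -m creep '[[-1,0.05,-0.01,0,0],[-1,0.1,-0.02,0,0],[-1,0.15,-0.02,0,0],[-1,0.15,-0.02,0,0]]'
python3 - <<'E'
from h import *
s,p,R=tool();q=p-np.array([.5852,.3042,.1075]);a=np.radians(4.3)
print("l",q[0]*np.cos(a)+q[1]*np.sin(a),"f",-q[0]*np.sin(a)+q[1]*np.cos(a),s['force'])
cv2.imwrite("pics/w19.png",bot.read_camera("wrist"))
E
```

```text
time_s: 29.48
tool_pos: [0.5647, 0.3331, 0.0879]
tool_rot: [-179.8, -0.3, 4.7]
force: [0.3, -0.1, -0.2]
grip_width: 0.0006
time_s: 29.98
tool_pos: [0.5736, 0.335, 0.0878]
tool_rot: [-179.8, -0.3, 4.7]
force: [-3.1, 0.1, 0.4]
grip_width: 0.0007
l -0.009221759847805341 f 0.03157957142278953 [-3.06569647  0.09260081  0.43306566]
```

View pics/w19.png

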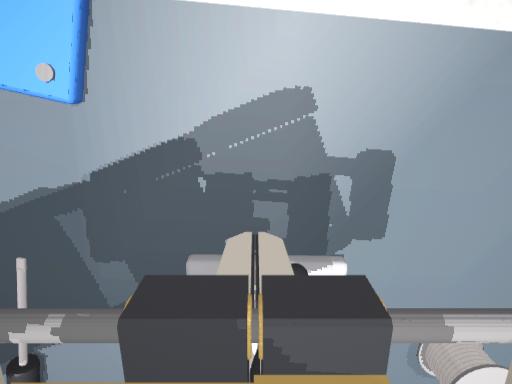

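```bash
python3 -m creep '[[-1,0.06,0.0,0,0],[-1,0.12,0.01,0,0],[-1,0.18,0.03,0,0],[-1,0.18,0.03,0,0]]';python3 -m creep '[[-1,0.05,0.02,0,0],[-1,0.1,0.05,0,0],[-1,0.13,0.07,0,0],[-1,0.13,0.07,0,0]]'
cat > hl.py <<'E'
import sys
from h import *
s,p,R=tool();q=p-np.array([.5852,.3042,.1075]);a=np.radians(4.3)
print("l",q[0]*np.cos(a)+q[1]*np.sin(a),"f",-q[0]*np.sin(a)+q[1]*np.cos(a),s['force'],s['tool_rot'])
k=sys.argv[1]
for n in("scene","side"): cv2.imwrite(f"pics/{n}{k}.png",bot.read_camera(n))
a=load("scene"+k)[125:195,275:345];b=load("side"+k)[185:255,205:275]
cv2.imwrite(f"pics/c{k}.png",np.hstack([cv2.resize(a,None,fx=5.6,fy=5.6,interpolation=cv2.INTER_CUBIC),cv2.resize(b,None,fx=5.6,fy=5.6,interpolation=cv2.INTER_CUBIC)]))
E
python3 hl.py 20
```

```text
time_s: 30.52
tool_pos: [0.5852, 0.3344, 0.0881]
tool_rot: [-179.8, -0.3, 4.7]
force: [-1.3, 2.6, 1.4]
grip_width: 0.0005
time_s: 31.02
tool_pos: [0.5941, 0.3317, 0.0889]
tool_rot: [-179.7, -0.5, 4.7]
force: [-2.1, 5.3, 3.3]
grip_width: 0.0005
l 0.010943259561497953 f 0.02675779283835457 [-2.08271022  5.29163739  3.29679477] [-179.66743222   -0.47748404    4.7406724 ]
```

View pics/c20.png

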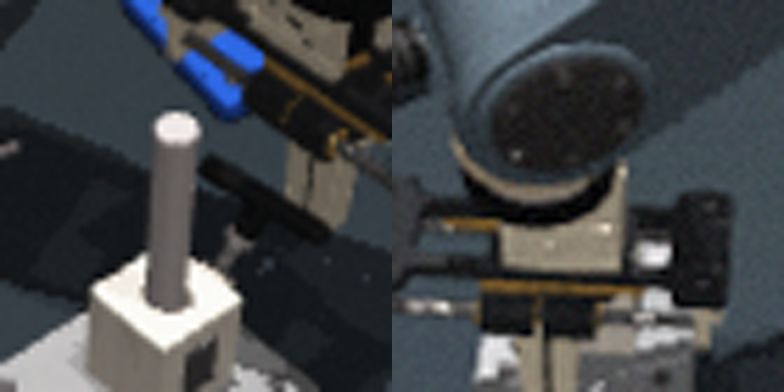

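```bash
cat > th.py <<'E'
import sys
from h import *
a0=np.radians(4.3);l=np.array([np.cos(a0),np.sin(a0),0]);f=np.array([-np.sin(a0),np.cos(a0),0]);z=np.array([0,0,1.])
ax=np.sin(np.radians(42))*f+np.cos(np.radians(42))*z;u=np.cos(np.radians(42))*f-np.sin(np.radians(42))*z
C0=np.array([.5852,.3042,.1075])
def bar(t): return np.cos(t)*u+np.sin(t)*l
def torque(t,r=.03):
    s,p,R=tool();C=C0-.0033*t*ax;P=C+bar(t)*r
    F=-np.array(s['force']);return ax@np.cross(P-C,F)*-1
if __name__=="__main__":
    np.set_printoptions(precision=2,suppress=True)
    for t in np.arange(float(sys.argv[1]),float(sys.argv[2]),.1):
        C=C0-.0033*t*ax
        print(round(t,2),*[proj("scene",C+k*bar(t)) for k in(-.033,.033)],"torque r=.03",round(torque(t),3))
E
python3 th.py 0 1.7
```

```text
0.0 [316.67 156.82] [327.06 159.97] torque r=.03 0.058
0.1 [315.83 156.31] [327.76 160.64] torque r=.03 0.063
0.2 [315.06 155.83] [328.41 161.3 ] torque r=.03 0.067
0.3 [314.36 155.38] [328.99 161.93] torque r=.03 0.071
0.4 [313.73 154.97] [329.5  162.53] torque r=.03 0.074
0.5 [313.19 154.59] [329.94 163.09] torque r=.03 0.076
0.6 [312.74 154.26] [330.3  163.62] torque r=.03 0.077
0.7 [312.38 153.98] [330.57 164.1 ] torque r=.03 0.078
0.8 [312.11 153.75] [330.76 164.54] torque r=.03 0.078
0.9 [311.93 153.58] [330.85 164.92] torque r=.03 0.077
1.0 [311.85 153.46] [330.85 165.25] torque r=.03 0.075
1.1 [311.87 153.41] [330.76 165.52] torque r=.03 0.073
1.2 [311.98 153.41] [330.56 165.73] torque r=.03 0.07
1.3 [312.18 153.48] [330.28 165.88] torque r=.03 0.066
1.4 [312.47 153.6 ] [329.9  165.97] torque r=.03 0.061
1.5 [312.85 153.79] [329.43 165.99] torque r=.03 0.056
1.6 [313.3  154.03] [328.87 165.95] torque r=.03 0.051
```

```bash
python3 -m creep '[[-1,0.03,0.04,0,0],[-1,0.05,0.07,0,0],[-1,0.05,0.07,0,0]]';python3 hl.py 21; python3 th.py 1.1 1.15;  python3 -m creep '[[-1,0.02,0.04,0,0],[-1,0.02,0.07,0,0],[-1,0.02,0.07,0,0]]';python3 hl.py 22; python3 th.py 1.2 1.25
```

```text
time_s: 31.5
tool_pos: [0.5984, 0.3293, 0.0902]
tool_rot: [-179.5, -0.7, 4.8]
force: [-3.0, 8.2, 5.5]
grip_width: 0.0006
l 0.01508409984962628 f 0.02405775224619477 [-2.9767505   8.19989886  5.52955463] [-179.5100343    -0.68064918    4.76161608]
1.1 [311.87 153.41] [330.76 165.52] torque r=.03 0.107
time_s: 31.98
tool_pos: [0.6013, 0.3272, 0.0916]
tool_rot: [-179.3, -1.0, 4.8]
force: [-0.5, 10.9, 4.2]
grip_width: 0.0006
l 0.01781422450134021 f 0.02168765233840219 [-0.50035463 10.92063075  4.23448991] [-179.31286127   -0.95428826    4.78205931]
1.2 [311.98 153.41] [330.56 165.73] torque r=.03 0.114
```

View pics/c22.png

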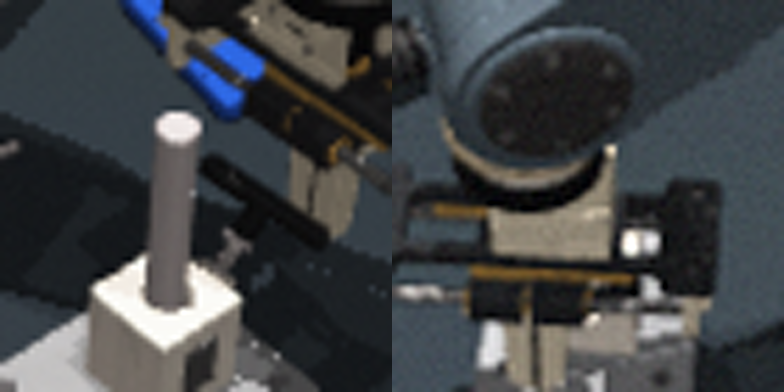

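```bash
python3 -m creep '[[-1,0,0.04,0.01,0],[-1,0,0.07,0.02,0],[-1,0,0.07,0.02,0]]';python3 hl.py 23; python3 th.py 1.3 1.35;  python3 - <<'E'
from h import *
cv2.imwrite("pics/w23.png",bot.read_camera("wrist"));print(bot.get_state()['wrist_torque'])
E
```

```text
time_s: 32.45
tool_pos: [0.6032, 0.3252, 0.0922]
tool_rot: [-179.1, -1.3, 4.8]
force: [-0.6, 11.6, 7.0]
grip_width: 0.0005
l 0.01956606908309004 f 0.01959634540750088 [-0.56635466 11.58590533  6.99740209] [-179.09082522   -1.26589929    4.80530393]
1.3 [312.18 153.48] [330.28 165.88] torque r=.03 0.115
[1.86061523 0.04606435 0.22267135]
```

View pics/c23.png

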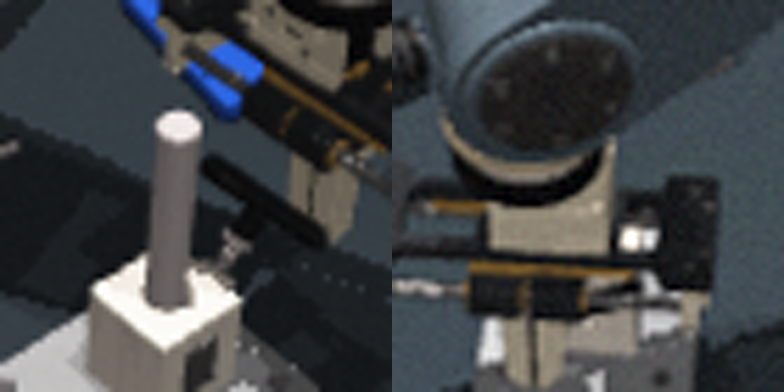

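View pics/w23.png

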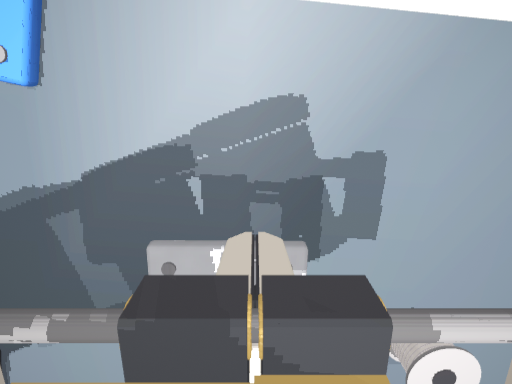

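```bash
python3 -m creep '[[-1,0,0.06,0,0],[-1,0,0.1,0,0],[-1,0,0.1,0,0]]';python3 hl.py 24; python3 th.py 1.4 1.45
```

```text
time_s: 32.98
tool_pos: [0.6056, 0.3213, 0.0941]
tool_rot: [-178.9, -1.6, 4.8]
force: [0.7, 11.1, 6.8]
grip_width: 0.0007
l 0.02164174191951731 f 0.015566641139912095 [ 0.65721415 11.09433187  6.78927693] [-178.87602339   -1.62059207    4.82739953]
1.4 [312.47 153.6 ] [329.9  165.97] torque r=.03 0.095
```

```bash
python3 -m creep '[[-1,0,-0.2,0,0],[-1,0,-0.3,-0.3,0],[-1,0,-0.3,-0.8,0],[-1,0,-0.3,-1.4,0],[-1,-0.1,-0.2,-2.0,0],[-1,-0.2,0.2,-2.6,0],[-1,-0.3,0.7,-2.9,0],[-1,-0.3,1.0,-2.95,0],[-1,-0.3,1.1,-2.95,0],[-1,-0.3,1.1,-2.95,0]]'
python3 - <<'E'
from h import *
togo([.588,.25,.27],4.3)
for n in("scene","side","wrist"): cv2.imwrite(f"pics/{n}25.png",bot.read_camera(n))
im=load("wrist25");cv2.imwrite("pics/w25z.png",cv2.resize(im[80:250,190:320],None,fx=4,fy=4,interpolation=cv2.INTER_CUBIC))
E
```

```text
time_s: 34.33
tool_pos: [0.5885, 0.2503, 0.2683]
tool_rot: [-178.9, -1.5, 4.8]
force: [-0.2, -0.4, 0.1]
grip_width: 0.0004
shift [-0.008  0.003 -0.029] turn 0.051 at [0.5885 0.2503 0.2683] [-178.89   -1.54    4.81] F [-0.23 -0.42  0.06] w 0.0004 t 34.325 q6 13.5
```

View pics/wrist25.png

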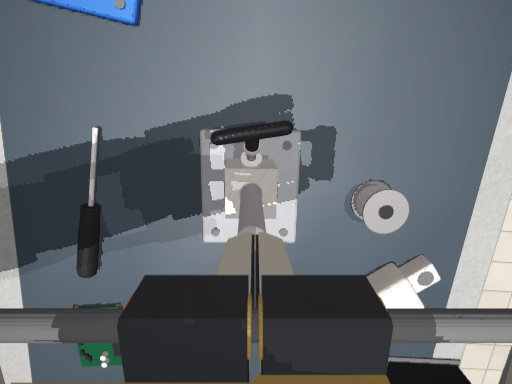

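Run:
```python
from th import *
np.set_printoptions(precision=1,suppress=True)
im=load("wrist25");h=im.max(2);m=(h<45).astype(np.uint8);m[:,:200]=0;m[:,300:]=0;m[:115]=0;m[145:]=0
n,lab,st,ce=cv2.connectedComponentsWithStats(m);k=1+np.argmax(st[1:,4]);ys,xs=np.where(lab==k);print(st[k])
# bar only: midline per column
cols=[(x,ys[xs==x].mean()) for x in range(218,288) if (xs==x).any() and abs(x-252)>12]
c=np.polyfit(*np.array(cols).T,1);print("slope",c[0],"deg",np.degrees(np.arctan(c[0])))
for t in np.arange(1.1,1.75,.05):
    C=C0-.0033*t*ax;a=proj("wrist",C-.036*bar(t));b=proj("wrist",C+.036*bar(t));print(round(t,2),a,b,"slope %.4f"%((b-a)[1]/(b-a)[0]))
```

```text
[211 121  82  24 818]
slope -0.14137426939268785 deg -8.046821980353162
1.1 [217.6 145.9] [284.9 118.4] slope -0.4084
1.15 [216.8 144.5] [285.8 119.8] slope -0.3581
1.2 [216.2 143.1] [286.6 121.3] slope -0.3100
1.25 [215.6 141.7] [287.3 122.8] slope -0.2638
1.3 [215.1 140.3] [287.9 124.4] slope -0.2191
1.35 [214.8 138.9] [288.4 125.9] slope -0.1757
1.4 [214.5 137.4] [288.9 127.5] slope -0.1332
1.45 [214.3 136. ] [289.2 129.1] slope -0.0915
1.5 [214.2 134.5] [289.5 130.8] slope -0.0503
1.55 [214.2 133.1] [289.7 132.4] slope -0.0094
1.6 [214.3 131.7] [289.7 134. ] slope 0.0314
1.65 [214.5 130.2] [289.7 135.7] slope 0.0723
1.7 [214.8 128.8] [289.6 137.3] slope 0.1135
```

View pics/w25z.png

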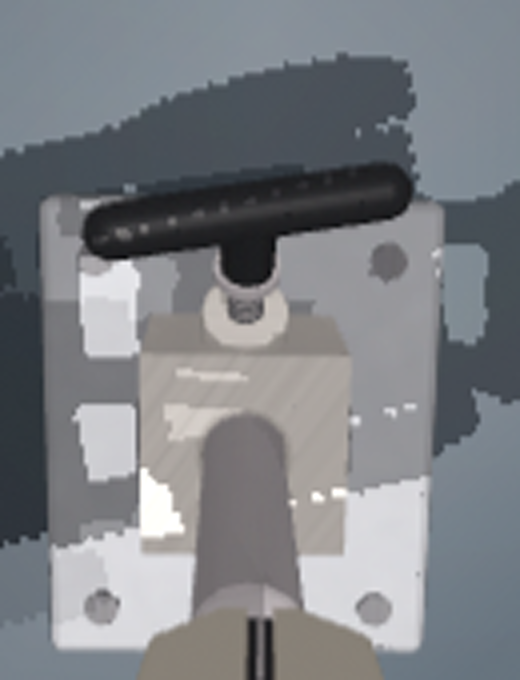

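The wrist view shows the bar nearly crosswise, ends at (217,138) and (287,127), so the slope gives about 1.39 rad. The force rise fits a bite at about 1.1. I'll give it one more modest push, to about 1.55–1.6, for a firm clamp well short of 2.1.

Run:
```python
from h import *
togo([.6152,.3330,.21],4.5)
togo([.6152,.3330,.095],4.5)
```

```text
shift [ 0.534 -1.307  1.016] turn 0.036 at [0.5884 0.2509 0.2685] [-178.89   -1.56    4.86] F [-0.04  0.13 -0.8 ] w 0.0004 t 34.475 q6 13.5
shift [ 0.482 -1.27   2.931] turn 0.036 at [0.5884 0.2509 0.2685] [-178.89   -1.56    4.86] F [-0.04  0.13 -0.8 ] w 0.0004 t 34.475 q6 13.5
```

```bash
python3 -m creep '[[-1,0.15,-0.4,0,0],[-1,0.35,-0.8,0,0],[-1,0.5,-1.2,0.1,0],[-1,0.53,-1.3,0.4,0],[-1,0.52,-1.3,0.9,0],[-1,0.51,-1.29,1.5,0],[-1,0.5,-1.28,2.1,0],[-1,0.49,-1.27,2.6,0],[-1,0.48,-1.27,2.9,0],[-1,0.48,-1.27,2.93,0]]'; python3 -m creep '[[-1,0,0.08,0,0],[-1,0,0.16,0,0],[-1,0,0.16,0,0]]'; python3 hl.py 26
```

```text
time_s: 35.72
tool_pos: [0.6144, 0.3326, 0.0937]
tool_rot: [-178.9, -1.4, 4.9]
force: [0.3, 0.8, 0.5]
grip_width: 0.0004
time_s: 36.1
tool_pos: [0.6157, 0.3228, 0.0944]
tool_rot: [-178.9, -1.5, 4.8]
force: [0.3, -0.5, 0.5]
grip_width: 0.0005
l 0.03176390282345335 f 0.01625023455758998 [ 0.25102636 -0.45942917  0.46769051] [-178.90138287   -1.50770584    4.83253443]
```

```bash
python3 -m creep '[[-1,0,0.04,0,0],[-1,0,0.07,0,0],[-1,0,0.07,0,0]]'; python3 hl.py 27;python3 -m creep '[[-1,0,0.04,0,0],[-1,0,0.07,0,0],[-1,0,0.07,0,0]]'; python3 hl.py 28
```

```text
time_s: 36.58
tool_pos: [0.6163, 0.3206, 0.0952]
tool_rot: [-178.7, -1.6, 4.9]
force: [-0.4, 8.5, 3.8]
grip_width: 0.0008
l 0.03225424136262764 f 0.014030441872603692 [-0.38472559  8.45304232  3.82243344] [-178.74665288   -1.63712014    4.86303229]
time_s: 37.05
tool_pos: [0.617, 0.3189, 0.0964]
tool_rot: [-178.5, -1.8, 4.9]
force: [-0.8, 12.8, 3.8]
grip_width: 0.0006
l 0.03283917004852048 f 0.01230103034058922 [-0.83079323 12.79055403  3.7781588 ] [-178.51952804   -1.80129231    4.87579085]
```

```bash
python3 - <<'E'
from th import *
for r in(.03,.035,.039): print(r,torque(1.52,r))
E
python3 -m creep '[[-1,0,0.04,0,0],[-1,0,0.06,0,0],[-1,0,0.06,0,0]]'; python3 hl.py 29
python3 - <<'E'
from th import *
print(torque(1.55,.039))
E
```

```text
0.03 0.20010662810951013
0.035 0.2334577327944289
0.039 0.26013861654236387
time_s: 37.52
tool_pos: [0.6175, 0.3177, 0.0973]
tool_rot: [-178.3, -1.9, 4.9]
force: [-1.0, 11.7, 3.3]
grip_width: 0.0002
l 0.03317591559977185 f 0.011062752550167126 [-1.01730232 11.70371553  3.25084483] [-178.3166944    -1.92692908    4.88811188]
0.27781515665921774
```

The torque is now about 0.27 N m, which is firm: the forced level is 0.4. I'll stop here, back off and check.

```bash
python3 -m creep '[[-1,0,0,0,0],[-1,0,-0.2,0,0],[-1,0,-0.35,-0.2,0],[-1,0,-0.35,-0.8,0],[-1,-0.1,-0.35,-1.4,0],[-1,-0.2,-0.2,-2.0,0],[-1,-0.35,0.2,-2.6,0],[-1,-0.4,0.8,-2.9,0],[-1,-0.4,1.1,-2.9,0],[-1,-0.4,1.1,-2.9,0]]'
python3 - <<'E'
from h import *
togo([.588,.25,.27],4.3)
for n in("scene","side","wrist"): cv2.imwrite(f"pics/{n}30.png",bot.read_camera(n))
im=load("wrist30");h=im.max(2);m=(h<45).astype(np.uint8);m[:,:200]=0;m[:,300:]=0;m[:105]=0;m[155:]=0
n,lab,st,ce=cv2.connectedComponentsWithStats(m);k=1+np.argmax(st[1:,4]);ys,xs=np.where(lab==k);print(st[k])
xm=(xs.min()+xs.max())/2
cols=[(x,ys[xs==x].mean()) for x in range(xs.min()+5,xs.max()-4) if (xs==x).any() and abs(x-xm)>12]
c=np.polyfit(*np.array(cols).T,1);print("slope",c[0])
from th import *
for t in np.arange(1.35,1.85,.1):
    C=C0-.0033*t*ax;a=proj("wrist",C-.036*bar(t));b=proj("wrist",C+.036*bar(t));print(round(t,2),a.round(1),b.round(1),"slope %.4f"%((b-a)[1]/(b-a)[0]))
a=load("scene30")[125:195,275:345];b=load("side30")[185:255,205:275]
cv2.imwrite(f"pics/c30.png",np.hstack([cv2.resize(a,None,fx=5.6,fy=5.6,interpolation=cv2.INTER_CUBIC),cv2.resize(b,None,fx=5.6,fy=5.6,interpolation=cv2.INTER_CUBIC)]))
E
```

```text
time_s: 38.88
tool_pos: [0.5939, 0.2438, 0.2679]
tool_rot: [-178.3, -1.9, 4.8]
force: [0.9, 1.0, -0.3]
grip_width: 0.0002
shift [-0.088 -0.113 -0.035] turn 0.051 at [0.5939 0.2438 0.2679] [-178.33   -1.88    4.81] F [ 0.91  1.   -0.29] w 0.0002 t 38.875 q6 12.4
[205 121  83  26 899]
slope 0.017832436930373226
1.35 [208.6 134. ] [282.9 121.3] slope -0.1712
1.45 [208.2 131.1] [283.7 124.4] slope -0.0885
1.55 [208.2 128.3] [284.1 127.7] slope -0.0078
1.65 [208.5 125.4] [284.2 130.9] slope 0.0726
1.75 [209.2 122.7] [283.8 134.2] slope 0.1544
```

View pics/wrist30.png

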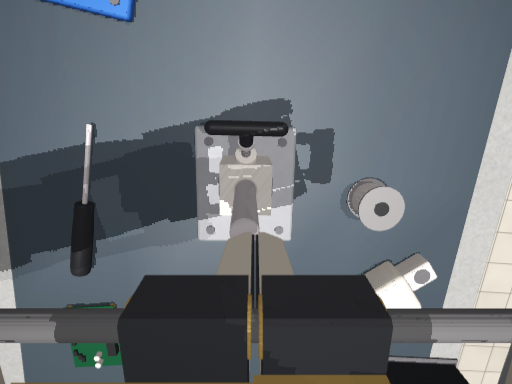

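View pics/c30.png

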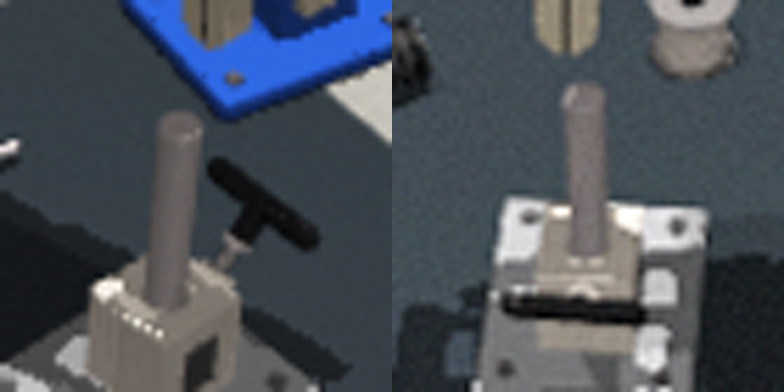

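Run:
```python
from h import *
f=lambda x,y:((x+.5)/5.6-.5+275,(y+.5)/5.6-.5+125)
g=lambda x,y:((x-392+.5)/5.6-.5+205,(y+.5)/5.6-.5+185)
print(tri([ray("scene",f(183,122)),ray("side",g(584,95))]))
a=load("scene0").astype(int);b=load("scene30").astype(int)
cv2.imwrite("pics/fin.png",np.hstack([a[140:340,40:360],b[140:340,40:360]]).astype(np.uint8))
```

```text
(array([0.59064197, 0.23337429, 0.19992877]), [np.float64(0.00145706210349613), np.float64(0.0014570621034961273)])
```

View pics/fin.png

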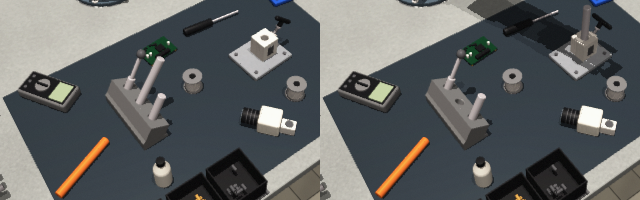

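Before (left) and after (right), every other item sits where it was. The column stands in the foot with its top at z = 0.1999 over the bore axis, and the bar is crosswise. I'm handing in.

Run:
```python
from plant import bot
print(bot.finish_job()); print(bot.get_state()['time_s'])
```

```text
the job is handed in; nothing more can be done
None
the job is handed in; nothing more can be done
```

I took the long column out of the rack, set it fully home in the foot's bore, let go, and clamped it. The job was handed in at about 39 s; no verdict is reported, so the results below are my own measurements.

- **Insertion:** I started it edge-first at about 33° of lean rather than the suggested 20°. The first straightening caught the bore's rim, because the column's base was about 4–5 mm off. I pushed down on it with about 26 N there, lifted 3 mm, re-centred from the two fixed cameras, and it then slid home freely.
- **Clamping:** I turned the T-handle clockwise with closed fingertips to about 1.58 rad. I estimated the torque at about 0.27 N m at the end: firm, and below the forced 0.4 N m.

**Last checks:**
- **Column:** its top measured z = 0.1999 m (0.200 is home), above the bore axis within about 1 mm.
- **Gripper:** it is well clear of everything.
- **Bystanders:** the before and after pictures show the others where they were.

**Not settled:**
- I could not measure the tip's force on the column directly. I inferred about 35 N from torque and angle.
- The scene and side cameras disagreed by about 5 mm on the bore's position, so I relied on comparing rod and bore within each image, and on feel.

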